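# Load the press with the die that matches the sample

### The job

Find the forming die in the sloped rack whose raised form has the outline of the copper sample in the small white tray beside it, and slide that die flat under the keeper strips of the lever press until it is fully home against the back stop. Then bring the lever down so that the ram comes to rest on the die, and leave it there; the other dies stay in the rack and the copper blanks in their trays.

Things in the scene. Friction and masses are not known exactly. Their poses are not given: they have to be found in the camera images.
- die_oval_form (a point): Loose die, 0.3 kg: aluminium plate 90 (x) x 60 (y) x 16 mm, on it a raised steel form 14 mm high with upright sides: an oval 64 mm long, widest (40 mm in y) at this point: grip there. Point: plate's middle, half-way up the form, 23 mm above the die's underside. z square to the plate; in the rack it leans 30 deg toward the rack's front.
- die_pear_form (a point): Loose die, 0.3 kg: aluminium plate 90 (x) x 60 (y) x 16 mm, on it a raised steel form 14 mm high with upright sides: a pear (teardrop) 62 mm long, x = -20 to +42 mm, pointed end at +x, sides parallel only at x = 0, widest (40 mm in y) at this point: grip there. Point: plate's middle, half-way up the form, 23 mm above the die's underside. z square to the plate; in the rack it leans 30 deg toward the rack's front.
- die_step_form (a point): Loose die, 0.3 kg: aluminium plate 90 (x) x 60 (y) x 16 mm, on it a raised steel form 14 mm high with upright sides: a step-cut octagon 62 mm long: a rectangle with cut corners, widest (40 mm in y) at this point: grip there. Point: plate's middle, half-way up the form, 23 mm above the die's underside. z square to the plate; in the rack it leans 30 deg toward the rack's front.
- blank_oval_mid (a point): Loose flat pressed copper blank, oval, 64 x 40 mm, 4 mm thick, outline as the form of its die; point at its centre. The blank in the small tray is the sample, the other two lie in the large tray at the front left.
- blank_pear_mid (a point): Loose flat pressed copper blank, pear-shaped (teardrop), 62 x 40 mm, 4 mm thick, outline as the form of its die; point at its centre. The blank in the small tray is the sample, the other two lie in the large tray at the front left.
- blank_step_mid (a point): Loose flat pressed copper blank, step-cut octagon (rectangle with cut corners), 62 x 40 mm, 4 mm thick, outline as the form of its die; point at its centre. The blank in the small tray is the sample, the other two lie in the large tray at the front left.
- sample_tray: Small shallow white tray, 101 x 131 mm, 16 mm high, on the bench to the right (-y) of the die rack; it holds one copper blank, the sample. Origin at the centre of its underside. Fixed.
- die_rack: Fixed wooden rack, 282 wide (y), 124 deep, 106 mm high at the back. Its board slopes 30 deg, low edge at -x (toward the robot); the dies lie on it side by side 80 mm apart, in any order, x up the slope, against a 12 mm high ledge, with 8 mm high strips between. Lift a die square off the board. Origin under its centre; x to the back, z up.
- press: Fixed lever press. Origin on the bench under the ram's axis; x to its back, y left, z up. Its head overhangs the guides: front at x = -33 mm, 58 mm wide, 138 to 228 mm above the bench, so push the die home with the tool leaning back toward the robot. The ram's round foot, 40 mm across, hangs 84 to 86 mm above the bench at first.
- press_home (a point): Where a die's listed point stands when the die is fully home, its +x end on the back stop: on the ram's axis, 57 mm above the bench. Axes as the press. A die may go in either end first.
- press_mouth (a point): Middle of the guides' mouth, on the top of the level bolster plate, 34 mm above the bench; axes as the press; the die slides in along +x. Guide bars 63 mm apart run from here 90 mm to the stop; keeper strips over them, 51 mm apart, 17.6 to 24 mm above the bolster, overhang the die plate. The mouth flares (12 mm high, 80 mm wide at its front, 28 mm ahead).
- press_apron (a point): Point on top of the bolster's open front part (apron), 50 mm in front of the mouth (-x); a die laid flat with its middle here clears the strips by 5 mm. The apron is 100 mm wide and ends 48 mm farther in front. Axes as the press.
- lever (a joint): Lever angle, rad: 0 to 0.1 at the start (ram up; lever points to -x of the press, 60 deg above level at 0); grows as the ball goes down. The ram sinks 20 mm per rad and meets the form of a die that is home at 1.10. Stays where it is left (friction, about 3 N at the ball, square to the lever).
- lever_ball (a point): Centre of the black ball, 28 mm across, at the lever's end, 93 mm left (+y) of the press's middle, open from above; push or pull it down. It swings in the press's x-z plane, 150 mm from lever_hinge.
- lever_hinge (a point): Point on the lever's axle (along the press's y, 180 mm above the bench), in the plane in which the ball swings.

How it is judged (in metres and radians):
On the way, in this order (a step that is already met when the one before it is completed fails the run):
1. the die that matches the sample is fully home in the press, the ram still up (((horizontal distance between blank_oval_mid and sample_tray below 0.045 m and distance between die_oval_form and press_home below 0.004 m and angle between the x axis of die_oval_form and the x axis of press_home, either way round below 0.06 rad and angle between die_oval_form's own z axis and vertical below 0.05 rad and value of joint lever below 0.6 rad) or (horizontal distance between blank_pear_mid and sample_tray below 0.045 m and distance between die_pear_form and press_home below 0.004 m and angle between the x axis of die_pear_form and the x axis of press_home, either way round below 0.06 rad and angle between die_pear_form's own z axis and vertical below 0.05 rad and value of joint lever below 0.6 rad) or (horizontal distance between blank_step_mid and sample_tray below 0.045 m and distance between die_step_form and press_home below 0.004 m and angle between the x axis of die_step_form and the x axis of press_home, either way round below 0.06 rad and angle between die_step_form's own z axis and vertical below 0.05 rad and value of joint lever below 0.6 rad))), for 0.2 s.
2. the lever is brought down until the ram is on the die (value of joint lever above 1.02 rad), for 0.2 s.
At the end, for the whole second after the job is handed in: The matching die lies flat and square in the press, within 4 mm of its home place; the lever is past 1.02 rad (ram less than 2 mm from the die) and at rest; the other dies are within 20 mm and the blanks within 30 mm of where they lay (((horizontal distance between blank_oval_mid and sample_tray below 0.045 m and distance between die_oval_form and press_home below 0.004 m and angle between the x axis of die_oval_form and the x axis of press_home, either way round below 0.06 rad and angle between die_oval_form's own z axis and vertical below 0.05 rad and distance of each of die_pear_form, die_step_form from where it was at the start of the episode below 0.02 m and distance of each of blank_oval_mid, blank_pear_mid, blank_step_mid from where it was at the start of the episode below 0.03 m) or (horizontal distance between blank_pear_mid and sample_tray below 0.045 m and distance between die_pear_form and press_home below 0.004 m and angle between the x axis of die_pear_form and the x axis of press_home, either way round below 0.06 rad and angle between die_pear_form's own z axis and vertical below 0.05 rad and distance of each of die_oval_form, die_step_form from where it was at the start of the episode below 0.02 m and distance of each of blank_oval_mid, blank_pear_mid, blank_step_mid from where it was at the start of the episode below 0.03 m) or (horizontal distance between blank_step_mid and sample_tray below 0.045 m and distance between die_step_form and press_home below 0.004 m and angle between the x axis of die_step_form and the x axis of press_home, either way round below 0.06 rad and angle between die_step_form's own z axis and vertical below 0.05 rad and distance of each of die_oval_form, die_pear_form from where it was at the start of the episode below 0.02 m and distance of each of blank_oval_mid, blank_pear_mid, blank_step_mid from where it was at the start of the episode below 0.03 m)) and value of joint lever above 1.02 rad and velocity of joint lever below 0.05 rad/s); the robot touches nothing.
It also fails if it takes over 64 s, if anything falls off the work surface, if the arm or the gripper's body presses on something with over 40 N, if the wrist force passes 120 N, or if a joint passes its speed limit or range.

### The arm

A 7-joint arm with a two-finger parallel gripper is mounted at the origin on a cart in front of the work surface, level with it; the furniture and walls round the work are solid. World frame = base frame: x ahead of the robot, y to its left, z up, the work surface at z = 0. Lengths are in mm, angles in rad, forces in N, time in s.
With the tool pointing down it reaches from about 400 to 875 mm from the base axis. Payload 4.4 kg.
Tool frame: the origin (TCP) lies midway between the tips of the shut fingers; the grasp point (between the pads) lies behind it (ctrl.grip_point_offset is the x of the grasp point in the tool frame, in mm); x points along the fingers, z is the direction in which the jaws open and shut, and the axes are right-handed (so a half turn about x gives the same grasp; the last joint's range is limited). The gripper opens to 85 mm and grips with 20 to 120 N. Pads are 22 mm wide; open, the fingers measure 114 mm over their backs; the gripper's body (76 mm by 85 mm) begins 54 mm behind the grasp point. The pads swing forward as they close: fully open they stand 13 mm farther back than shut.
Start: joints at [-1.283, 0.628, 0.038, 1.517, -0.027, 0.996, -0.02], TCP at [225.178, 609.765, 206.313] pointing down, gripper open.
Joint ranges: [-3.06, 3.06], [-0.37, 2.12], [-1.25, 1.32], [0.18, 2.47], [-1.1, 4.24], [0.23, 1.98], [-2.94, 2.94]. Speed limits (rad/s): [2.57, 2.57, 3.14, 3.14, 3.14, 3.14, 3.14].

### API

Orientations are given as [roll, pitch, yaw] about the fixed x, y, z axes, in that order (R = Rz(yaw) Ry(pitch) Rx(roll)).
In Python, from cell import status, eyes, ctrl gives the robot as it stands. The module is installed in compiled form; this text tells all that it offers.
- The arm moves only by the tool apply_moves, never from a script. Its argument "targets" is a list of rows, each a list of 3 entries, a list of its own where there are three numbers: the shift along the tool's x, y, z in mm, then the turn about the tool's x in degrees, then the finger opening in mm, from 0 to 85.4. In form: [[[dx, dy, dz], roll, claw], ...]. A call has 1 to 10 rows; each row shifts and turns the pose as measured when the row begins, along the tool's axes as they then stand; what a row does not reach is not made up. A row lasts 1/8 s, in which the tool goes at most 62.5 mm and 10.7 degrees, less where a joint would pass 70% of its speed; a pose out of reach is approached as far as the arm can. A call is refused whole if a number of a shift passes 62.5 or a number of a turn 10.7, either way. A call with a gripper value outside its range is refused whole. The fingers move at their own pace and stop on an object; the grip force is fixed at half the most. Time passes only in rows, so rows that do not move let the fingers close. It gives the time, the measured TCP pose, the force and the opening at its end, in the units of the state.
- status.read_state(): the state, without advancing time (a new reading comes with each control period).
- eyes.get_image(name): name is "scene" or "side" or "wrist"; returns (picture, depth): 400x640x3 uint8, blue, green, red; 400x640 float32, mm along the optical axis (not along the pixel's ray), 0 where there is no reading.
- eyes.camera_params(name): a dict with "fx", "fy", "cx", "cy" (pixels), "R" (3x3) and "t" (3): a world point X has camera coordinates R X + t. Camera axes: x right, y down, z forward; pixel columns grow to the right and rows downward; lengths in mm; the calibration is good to about 2 mm. The wrist camera is an equidistant fisheye: a pixel r from the principal point sees the ray r / f radians off the axis. A picture is of the moment at which its call begins: read the wrist's pose just before it. camera_params takes no time and is no camera call; for the wrist camera it gives the pose at the moment of the call.
- ctrl.finish_job(): hands the job in, once; it reports no verdict.
The state is a dict: "clock": time; "qpos": joint angles; "qd": joint speeds; "tau": joint torques, N m; "eef_pos": TCP position; "tool_rot": TCP orientation; "force": force on the tool from outside, world axes, zero at the start; "torque": the same for the moment, N m; "width": finger opening in mm.
Only numpy, scipy, OpenCV 4.12 (cv2) and the standard library are available. Lean on these libraries where they do the work, as an engineer would, in place of code of your own. Each camera call takes 0.05 s, during which the arm holds its last target.

## Working session

There is one attempt and no reset: what is moved stays moved. The work goes in short steps, Python scripts to look and compute and a tool call to move; the robot and the scene stay as the last step left them, time stands still between calls to the robot, and variables do not carry over. Pictures are saved under pics/ and viewed, and the job is handed in when it is done.

Besides the shell and the picture viewer there is one more tool, called after ">>>" as name(argument=value, ...) on one line, values as JSON. apply_moves: Moves the arm, as the interface text tells. Its arguments: {"type":"object","properties":{"targets":{"type":"array"}},"required":["targets"]}

```bash
mkdir -p pics; ls; python3 - <<'E'
from cell import status, eyes, ctrl
import cv2,numpy as np
print(status.read_state()); print(ctrl.grip_point_offset)
for n in ["scene","side","wrist"]:
    p=eyes.camera_params(n); im,d=eyes.get_image(n)
    cv2.imwrite(f"pics/{n}0.png",im); np.save(f"{n}0.npy",d)
    print(n,p)
E
```

```text
pics
{'clock': 0.0, 'qpos': array([-1.28278441,  0.62932703,  0.03843263,  1.51840715, -0.02699659,
        0.99630412, -0.02001441]), 'qd': array([-0.00096561,  0.00070178, -0.00064013,  0.00183874,  0.00166192,
       -0.00019362, -0.00078517]), 'tau': array([ 1.33735241e-03, -5.63398790e+01,  1.22744501e+00, -1.93454701e+01,
        1.12884268e-02,  1.00147512e-02, -2.12656670e-05]), 'eef_pos': array([224.93860471, 609.09682317, 205.38883455]), 'tool_rot': array([-3.12977708,  1.56886841, -1.91279857]), 'force': array([-0.08083106,  0.47000022, -0.16597308]), 'torque': array([ 0.00922658, -0.0593651 ,  0.03615694]), 'width': 85.82751510203035}
-18.700000000000003
scene {'fx': 414.44184028573096, 'fy': 414.44184028573096, 'cx': 316.275985872815, 'cy': 197.25298722639397, 'R': array([[ 0.51958972, -0.85437168,  0.00869188],
       [-0.48102946, -0.30091732, -0.82344364],
       [ 0.70614247,  0.4236718 , -0.56733149]]), 't': array([-357.65014939,  400.53310874,  809.26663748])}
side {'fx': 400.14198976741, 'fy': 400.14198976741, 'cx': 322.3744845207854, 'cy': 199.23236397144913, 'R': array([[ 0.92702784, -0.3749697 ,  0.00413559],
       [-0.21456129, -0.53943457, -0.81423203],
       [ 0.30754322,  0.75392842, -0.58052485]]), 't': array([-551.05016187,  241.06307848, 1299.72708691])}
wrist {'fx': 309.70691628693146, 'fy': 309.70691628693146, 'cx': 319.2911802491693, 'cy': 196.05524910643584, 'R': array([[ 0.34732511,  0.93774086, -0.00270866],
       [ 0.88916934, -0.32841461,  0.31862476],
       [ 0.29789789, -0.11307484, -0.94787706]]), 't': array([-649.16038309,  -41.11364178,  381.54662069])}
```

View pics/scene0.png

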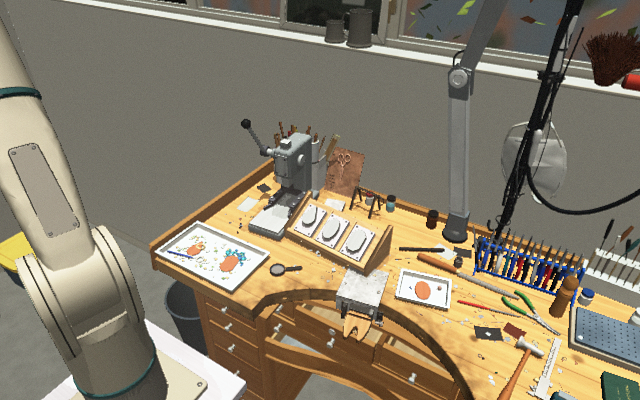

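View pics/side0.png

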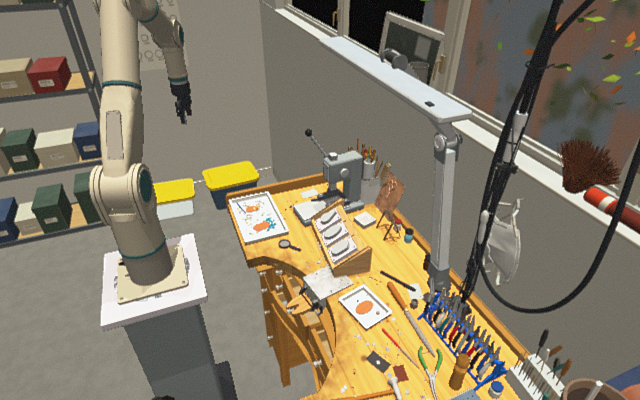

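View pics/wrist0.png

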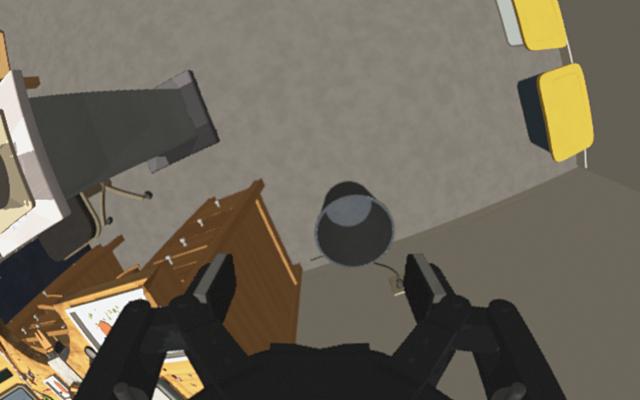

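```bash
python3 - <<'E'
import cv2,numpy as np
im=cv2.imread("pics/scene0.png")
cv2.imwrite("pics/c1.png",cv2.resize(im[110:290,230:390],None,fx=3.3,fy=3.3,interpolation=cv2.INTER_CUBIC))
cv2.imwrite("pics/c2.png",cv2.resize(im[190:320,150:470],None,fx=2.5,fy=2.5,interpolation=cv2.INTER_CUBIC))
im=cv2.imread("pics/side0.png")
cv2.imwrite("pics/c3.png",cv2.resize(im[110:340,220:420],None,fx=2.6,fy=2.6,interpolation=cv2.INTER_CUBIC))
E
```

```text
(no output)
```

View pics/c1.png

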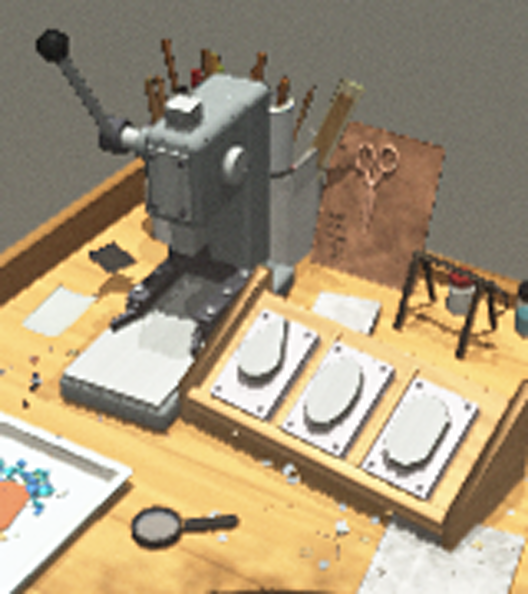

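View pics/c2.png

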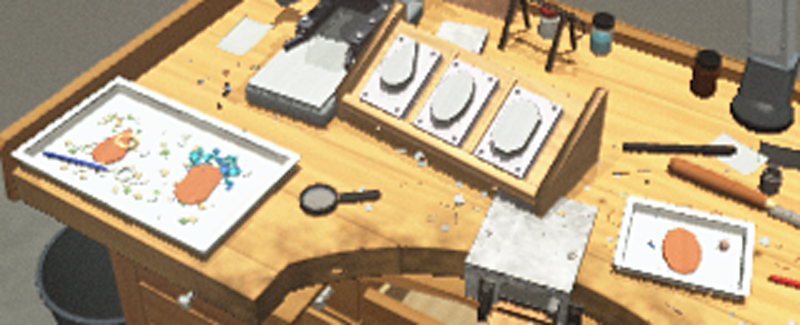

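View pics/c3.png

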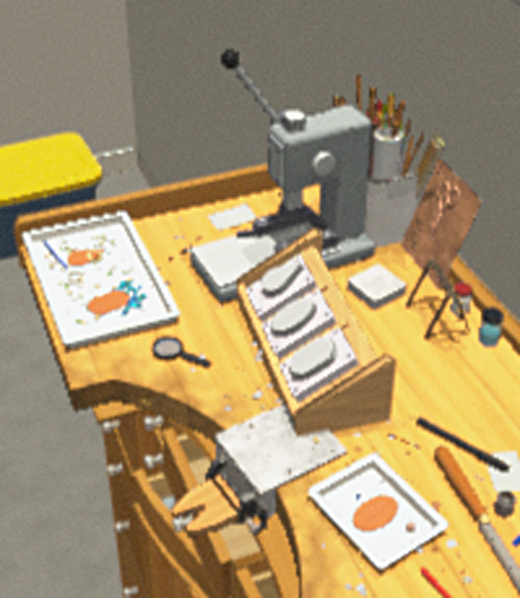

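```bash
cat > h.py <<'E'
import numpy as np,cv2
from cell import status,eyes,ctrl
from scipy.spatial.transform import Rotation as Rt
def cam(n):
    return eyes.camera_params(n)
def cloud(n,d,p=None):
    p=p or cam(n); v,u=np.mgrid[0:400,0:640]
    x=(u-p["cx"])/p["fx"]; y=(v-p["cy"])/p["fy"]
    X=np.stack([x*d,y*d,d],-1)
    return (X-p["t"])@p["R"]   # R^T(X-t)
def proj(n,X,p=None):
    p=p or cam(n); c=np.asarray(X)@p["R"].T+p["t"]
    return c[...,:2]/c[...,2:]*[p["fx"],p["fy"]]+[p["cx"],p["cy"]]
def rectify(n,im,O,ex,ey,w,h,s):
    # picture of plane O+a ex+b ey, a in +-w, b in +-h mm, s px/mm ; a right, b up
    c=np.array([[-w,-h],[w,-h],[w,h],[-w,h]],float)
    src=proj(n,O+c[:,:1]*ex+c[:,1:]*ey).astype(np.float32)
    dst=np.array([[0,2*h*s],[2*w*s,2*h*s],[2*w*s,0],[0,0]],np.float32)
    return cv2.warpPerspective(im,cv2.getPerspectiveTransform(src,dst),(int(2*w*s),int(2*h*s)),flags=cv2.INTER_CUBIC)
E
python3 - <<'E'
from h import *
for n in ["scene","side"]:
    P=cloud(n,np.load(n+"0.npy")); 
    im=cv2.imread(f"pics/{n}0.png")
    pts={"scene":dict(sample=(423,290),magn=(278,268),bench=(290,275),d1=(309,217),d2=(331,230),d3=(355,242),apron=(272,220),ball=(246,124),hinge=(267,152),headtop=(288,141)),
         "side":dict(sample=(364,307),d1=(329,217),d2=(335,232),d3=(341,247),apron=(310,211),ball=(309,132))}[n]
    for k,(u,v) in pts.items(): print(n,k,P[v-1:v+2,u-1:u+2].reshape(-1,3).mean(0).round(1), np.ptp(P[v-1:v+2,u-1:u+2,2]).round(1))
    np.save(n+"_P.npy",P)
    # orange blobs
    b,g,r=[im[...,i].astype(int) for i in range(3)]
E
```

```text
scene sample [ 574.9 -385.     6.3] 6.5
scene magn [444.6 -28.5   7.7] 3.4
scene bench [445.9 -66.1   0.5] 6.2
scene d1 [598.3 -29.8  79.8] 6.6
scene d2 [ 497.4 -156.7  156.2] 717.5
scene d3 [ 575.7 -187.4   75.2] 5.3
scene apron [577.   86.9  35.4] 5.1
scene ball [608.2 180.6 309.7] 7.7
scene hinge [692.6 181.3 184.1] 7.9
scene headtop [681.   92.9 250.4] 2.6
side sample [ 572.6 -382.2    6.8] 5.2
side d1 [604.  -37.6  85.1] 6.3
side d2 [ 592.  -118.2   83.2] 6.6
side d3 [ 581.3 -191.3   80.9] 8.2
side apron [530.8 -45.7 137.3] 920.5
side ball [614.  180.4 312.6] 7.8
```

```bash
python3 - <<'E'
from h import *
yaw=np.radians(-8.2)
c,s=np.cos(yaw),np.sin(yaw); a=np.radians(30)
ex=np.array([c*np.cos(a),s*np.cos(a),np.sin(a)]); ey=np.array([-s,c,0]); ez=np.cross(ex,ey)
P=np.load("scene_P.npy"); 
# normal-coordinate histogram of points near rack
for n in ["scene","side"]:
    P=np.load(n+"_P.npy"); q=(P-np.array([590,-110,80.]))@np.stack([ex,ey,ez]).T
    m=(abs(q[...,0])<45)&(abs(q[...,1])<110)&(abs(q[...,2])<40)
    h,e=np.histogram(q[m][:,2],bins=np.arange(-40,41,2)); print(n,list(zip(e[:-1],h)))
E
python3 - <<'E'
from h import *
yaw=np.radians(-8.2)
c,s=np.cos(yaw),np.sin(yaw); a=np.radians(30)
ex=np.array([c*np.cos(a),s*np.cos(a),np.sin(a)]); ey=np.array([-s,c,0]); ez=np.cross(ex,ey)
O=np.array([590,-110,80.])
for n in ["scene","side"]:
    im=cv2.imread(f"pics/{n}0.png")
    # a=ex up, b... show -ey right, ex up
    r=rectify(n,im,O,-ey,ex,140,75,2.8); cv2.imwrite(f"pics/rack_{n}.png",r)
    T=np.array([574,-383,8.]); r=rectify(n,im,T,np.array([0,-1.,0]),np.array([1.,0,0]),90,80,3); cv2.imwrite(f"pics/samp_{n}.png",r)
a=[cv2.imread(f"pics/samp_{n}.png") for n in ["scene","side"]]
cv2.imwrite("pics/samp.png",cv2.resize(np.hstack(a),None,fx=.74,fy=.74))
a=[cv2.imread(f"pics/rack_{n}.png") for n in ["scene","side"]]
cv2.imwrite("pics/rack.png",cv2.resize(np.vstack(a),None,fx=.7,fy=.7))
E
```

```text
scene [(np.int64(-40), np.int64(0)), (np.int64(-38), np.int64(6)), (np.int64(-36), np.int64(14)), (np.int64(-34), np.int64(38)), (np.int64(-32), np.int64(57)), (np.int64(-30), np.int64(64)), (np.int64(-28), np.int64(49)), (np.int64(-26), np.int64(64)), (np.int64(-24), np.int64(82)), (np.int64(-22), np.int64(68)), (np.int64(-20), np.int64(76)), (np.int64(-18), np.int64(187)), (np.int64(-16), np.int64(304)), (np.int64(-14), np.int64(275)), (np.int64(-12), np.int64(180)), (np.int64(-10), np.int64(74)), (np.int64(-8), np.int64(34)), (np.int64(-6), np.int64(57)), (np.int64(-4), np.int64(122)), (np.int64(-2), np.int64(213)), (np.int64(0), np.int64(189)), (np.int64(2), np.int64(117)), (np.int64(4), np.int64(24)), (np.int64(6), np.int64(3)), (np.int64(8), np.int64(0)), (np.int64(10), np.int64(0)), (np.int64(12), np.int64(0)), (np.int64(14), np.int64(0)), (np.int64(16), np.int64(0)), (np.int64(18), np.int64(0)), (np.int64(20), np.int64(0)), (np.int64(22), np.int64(0)), (np.int64(24), np.int64(0)), (np.int64(26), np.int64(0)), (np.int64(28), np.int64(0)), (np.int64(30), np.int64(0)), (np.int64
[... 608 characters left out ...]
 (np.int64(-8), np.int64(43)), (np.int64(-6), np.int64(29)), (np.int64(-4), np.int64(57)), (np.int64(-2), np.int64(85)), (np.int64(0), np.int64(120)), (np.int64(2), np.int64(88)), (np.int64(4), np.int64(35)), (np.int64(6), np.int64(12)), (np.int64(8), np.int64(1)), (np.int64(10), np.int64(0)), (np.int64(12), np.int64(0)), (np.int64(14), np.int64(0)), (np.int64(16), np.int64(0)), (np.int64(18), np.int64(0)), (np.int64(20), np.int64(0)), (np.int64(22), np.int64(0)), (np.int64(24), np.int64(0)), (np.int64(26), np.int64(0)), (np.int64(28), np.int64(0)), (np.int64(30), np.int64(0)), (np.int64(32), np.int64(0)), (np.int64(34), np.int64(0)), (np.int64(36), np.int64(0)), (np.int64(38), np.int64(0))]
```

View pics/samp.png

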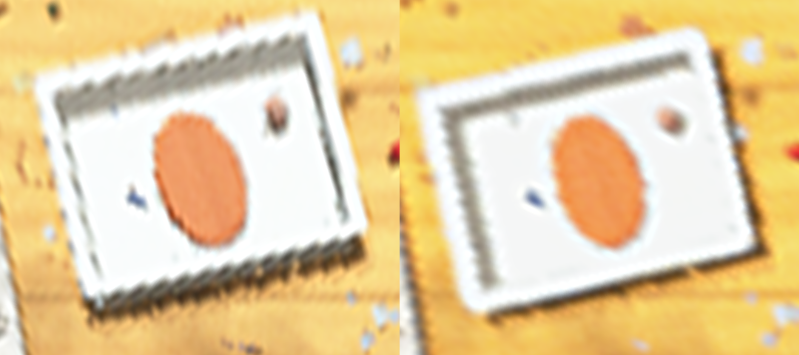

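View pics/rack.png

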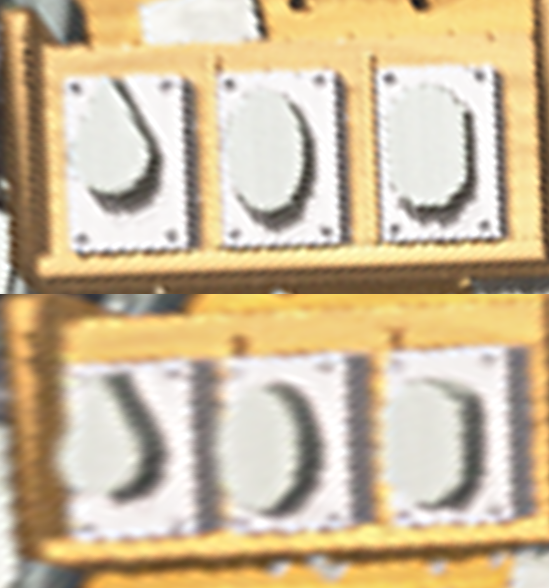

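```bash
python3 - <<'E'
from h import *
yaw=np.radians(-6)
c,s=np.cos(yaw),np.sin(yaw); a=np.radians(30)
ex=np.array([c*np.cos(a),s*np.cos(a),np.sin(a)]); ey=np.array([-s,c,0]); ez=np.cross(ex,ey)
O=np.array([590,-110,80.])-14*ez
rs=[]
for n in ["scene","side"]:
    im=cv2.imread(f"pics/{n}0.png")
    rs.append(rectify(n,im,O,-ey,ex,130,65,3))
    # form height from depth near each die
cv2.imwrite("pics/rack2.png",cv2.resize(np.vstack(rs),None,fx=.75,fy=.75))
O=np.array([600,95,34.]);rs=[]
for n in ["scene","side"]:
    im=cv2.imread(f"pics/{n}0.png")
    rs.append(rectify(n,im,O,np.array([0,-1.,0]),np.array([1.,0,0]),100,130,2))
cv2.imwrite("pics/press2.png",np.hstack(rs))
R=Rt.from_euler("xyz",status.read_state()["tool_rot"]).as_matrix(); print(R.round(3))
E
```

```text
[[-0.    -0.938  0.346]
 [-0.001  0.346  0.938]
 [-1.    -0.    -0.001]]
```

View pics/rack2.png

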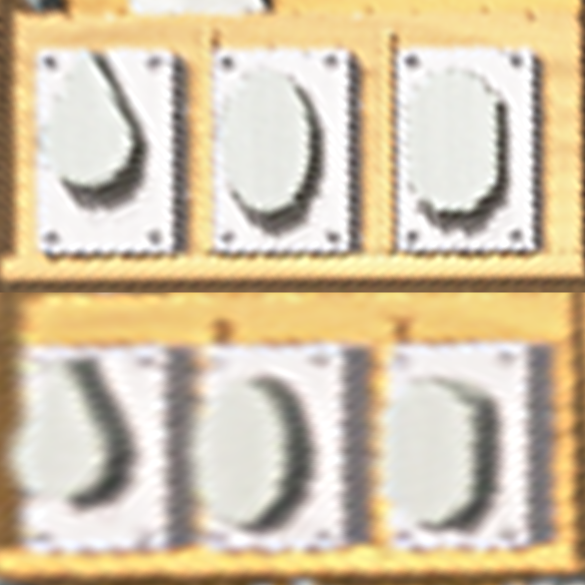

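View pics/press2.png

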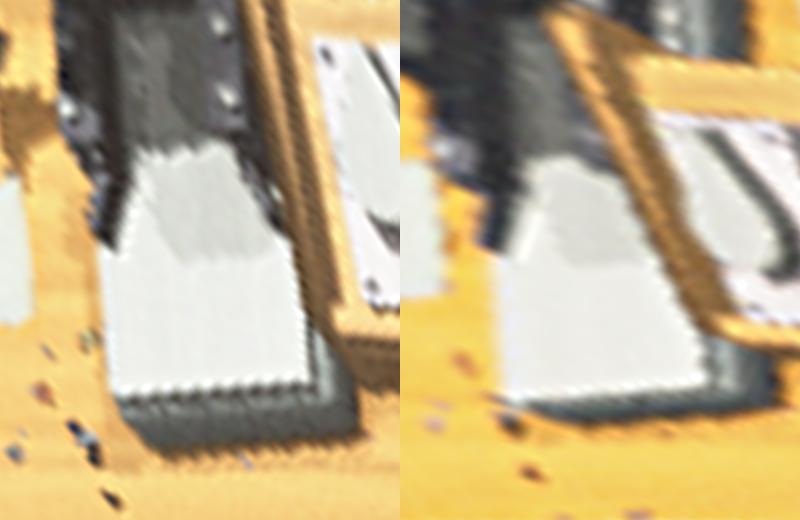

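>>> apply_moves(targets=[[[-20,0,0],-7.1,60],[[-20,0,0],-7.1,60],[[-10,-28,-48],0,60],[[-10,-28,-48],0,60],[[-10,-28,-48],0,60],[[-10,-28,-48],0,60],[[-10,-28,-48],0,60],[[-10,-28,-48],0,60],[[-10,-28,-48],0,60],[[-10,-28,-48],0,60]])

```text
clock: 1.4
eef_pos: [413.5, 196.2, 326.4]
tool_rot: [2.695, 1.565, -2.106]
force: [0.8, 0.7, -0.2]
width: 60.0
```

```bash
cat >> h.py <<'E'
def wproj(X,p):
    c=np.asarray(X)@p["R"].T+p["t"]; rxy=np.linalg.norm(c[...,:2],axis=-1); th=np.arctan2(rxy,c[...,2])
    return c[...,:2]/rxy[...,None]*(th*p["fx"])[...,None]+[p["cx"],p["cy"]]
def wray(uv,p):
    d=(np.asarray(uv,float)-[p["cx"],p["cy"]])/p["fx"]; th=np.linalg.norm(d,axis=-1); k=np.sinc(th/np.pi)
    return np.stack([d[...,0]*k,d[...,1]*k,np.cos(th)],-1)   # unit ray
def wcloud(dep,p):
    v,u=np.mgrid[0:400,0:640]; r=wray(np.stack([u,v],-1),p)
    return (r/r[...,2:]*dep[...,None]-p["t"])@p["R"]
def rayplane(uv,p,O,n,wrist=True):
    r=wray(uv,p)@p["R"]; C=-p["R"].T@p["t"]
    return C+r*(((O-C)@n)/(r@n))[...,None]
def wrect(im,p,O,ex,ey,w,h,s):
    a,b=np.meshgrid(np.arange(-w,w,1/s),np.arange(h,-h,-1/s))
    X=O+a[...,None]*ex+b[...,None]*ey; uv=wproj(X,p).astype(np.float32)
    return cv2.remap(im,uv[...,0],uv[...,1],cv2.INTER_CUBIC)
def snap(name,tag):
    s=status.read_state(); p=cam(name); im,d=eyes.get_image(name)
    cv2.imwrite(f"pics/{tag}.png",im); np.savez(f"{tag}.npz",d=d,R=p["R"],t=p["t"],fx=p["fx"],fy=p["fy"],cx=p["cx"],cy=p["cy"],eef=s["eef_pos"],rot=s["tool_rot"])
    return s,p,im,d
def load(tag):
    z=np.load(f"{tag}.npz"); return cv2.imread(f"pics/{tag}.png"),z["d"],{k:z[k] for k in ("R","t","fx","fy","cx","cy")},z
def frame(yaw,slope=0):
    y,a=np.radians(yaw),np.radians(slope)
    ex=np.array([np.cos(y)*np.cos(a),np.sin(y)*np.cos(a),np.sin(a)]); ey=np.array([-np.sin(y),np.cos(y),0]); return ex,ey,np.cross(ex,ey)
def go(target,yawdeg_toolz=None):
    s=status.read_state(); R=Rt.from_euler("xyz",s["tool_rot"]).as_matrix()
    d=R.T@(np.asarray(target,float)-s["eef_pos"]); zang=np.degrees(np.arctan2(R[1,2],R[0,2]))
    print("eef",s["eef_pos"].round(1),"toolx",R[:,0].round(3),"zang",zang.round(2),"shift",d.round(1),"t",round(s["clock"],2),"w",round(s["width"],1),"F",s["force"].round(1))
E
python3 - <<'E'
from h import *
s,p,im,d=snap("wrist","w1"); print(-p["R"].T@p["t"], p["R"][2]); go([470,0,300])
E
```

```text
[332.55631267 204.78724556 494.09705716] [ 0.31418072 -0.03412048 -0.94874984]
eef [417.7 187.6 327.8] toolx [ 0.001 -0.01  -1.   ] zang 84.28 shift [  29.7  -70.6 -181.2] t 1.45 w 60.0 F [ 3.1 -6.5  1.3]
```

View pics/w1.png

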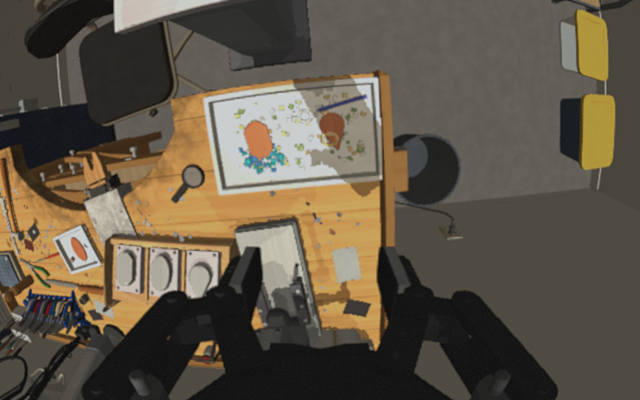

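>>> apply_moves(targets=[[[0,5,-45],0,60],[[0,5,-45],0,60],[[0,5,0],0,60]])

```text
clock: 1.82
eef_pos: [394.1, 94.9, 328.6]
tool_rot: [-2.805, 1.561, -1.34]
force: [0.1, 0.0, 0.4]
width: 59.5
```

```bash
python3 - <<'E'
from h import *
s,p,im,d=snap("wrist","w2"); go([420,-110,330])
E
```

```text
eef [393.6  96.9 328.5] toolx [ 0.002 -0.009 -1.   ] zang 84.1 shift [   0.4  -47.5 -203.1] t 1.88 w 59.9 F [-1.1  1.2 -0.6]
```

>>> apply_moves(targets=[[[0,0,-40],0,60],[[0,0,-55],0,60],[[0,0,-55],0,60],[[0,0,-45],0,60],[[0,0,0],0,60]])

```text
clock: 2.5
eef_pos: [377.8, -95.0, 330.1]
tool_rot: [-2.384, 1.562, -0.902]
force: [-0.1, 1.0, -0.3]
width: 59.9
```

```bash
python3 - <<'E'
from h import *
s,p,im,d=snap("wrist","w3"); go([420,-110,330])
E
```

```text
eef [378.1 -93.  329.9] toolx [ 0.005 -0.006 -1.   ] zang 85.1 shift [  0.2 -43.2 -13.4] t 2.55 w 60.0 F [-0.6  0.7 -0.4]
```

View pics/w2.png

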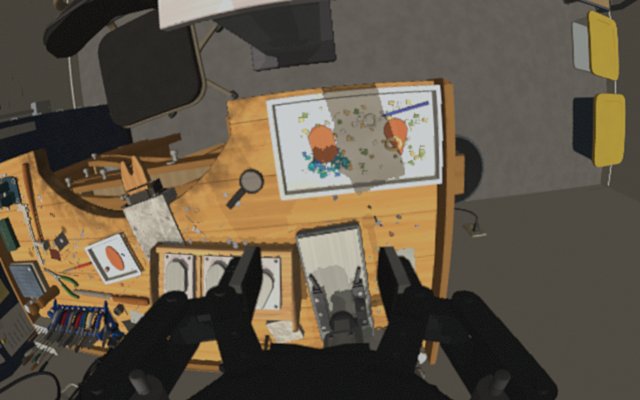

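View pics/w3.png

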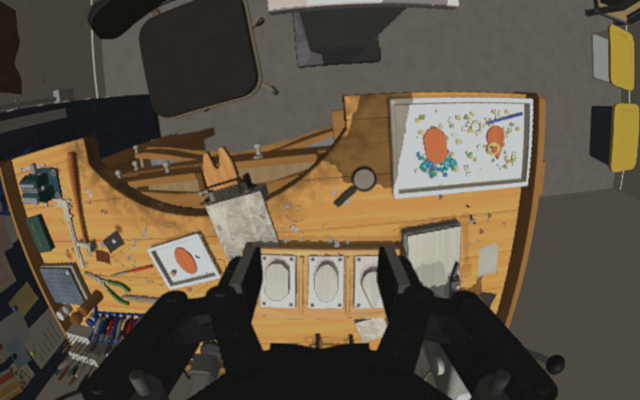

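```bash
python3 - <<'E'
from h import *
ex,ey,ez=frame(-6,30)
O=np.array([590,-110,80.])-14*ez
im,d,p,z=load("w3")
r1=wrect(im,p,O,-ey,ex,130,65,3)
im,d,p,z=load("w2")
r2=wrect(im,p,np.array([600,95,34.]),np.array([0,-1.,0]),np.array([1.,0,0]),100,130,2.3)
cv2.imwrite("pics/r1.png",r1);cv2.imwrite("pics/r2.png",r2)
# fingers
im,d,p,z=load("w3")
P=wcloud(d,p); R=Rt.from_euler("xyz",z["rot"]).as_matrix(); q=(P-z["eef"])@R
m=(d>0)&(d<220)
print(d[260,245],d[280,238])
sel=m&(q[...,0]>-40)&(abs(q[...,1])<25)
for sgn in(1,-1):
    k=sel&(sgn*q[...,2]>0); print(sgn,k.sum(),np.percentile(q[k],[1,50,99],axis=0).round(1))
E
```

```text
135.90575 120.495865
1 280 [[-39.9 -10.5  29.9]
 [-36.2   6.6  30.6]
 [-29.6  11.3  42.6]]
-1 268 [[-40.  -10.3 -41.8]
 [-36.4   6.5 -29.9]
 [-30.   11.5 -29.3]]
```

View pics/r1.png

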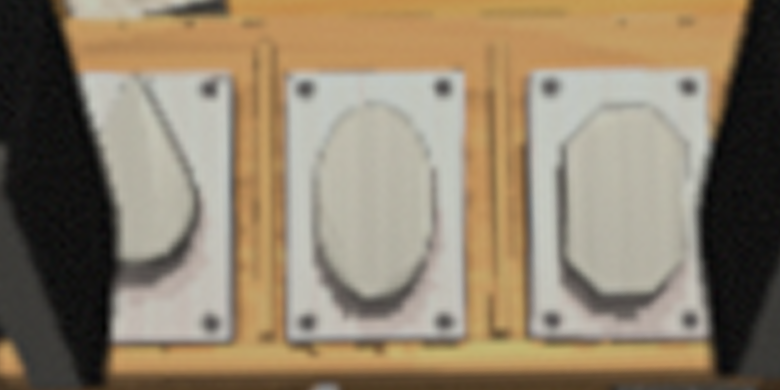

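View pics/r2.png

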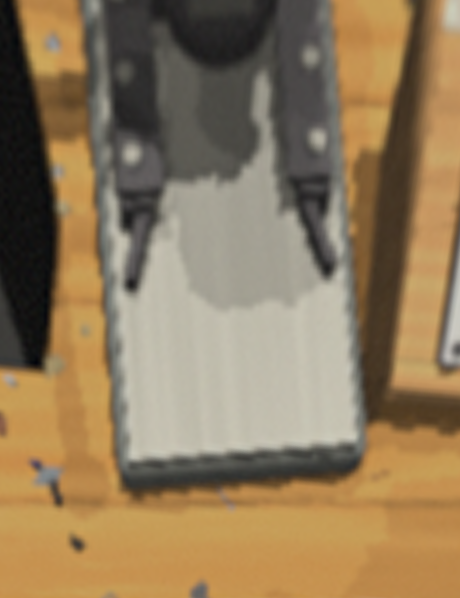

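```bash
python3 - <<'E'
from h import *
im,d,p,z=load("w3")
R=Rt.from_euler("xyz",z["rot"]).as_matrix()
for x in(0,-8,-15,-30):
  for y in (-11,11):
    X=z["eef"]+R@np.array([x,y,-30.]); X2=z["eef"]+R@np.array([x,y,30.]); print(x,y,wproj(X,p).round(1),wproj(X2,p).round(1))
print(wproj(z["eef"],p))
print(d[235:300:5,225:265:5].round(0))
c=cv2.resize(im[220:360,200:440],None,fx=3.3,fy=3.3,interpolation=cv2.INTER_CUBIC); cv2.imwrite("pics/fing.png",c)
E
```

```text
0 -11 [270.4 252. ] [367.2 252. ]
0 11 [268.1 219.4] [369.5 219.4]
-8 -11 [268.6 258.4] [369.1 258.4]
-8 11 [265.9 224.9] [371.5 224.8]
-15 -11 [266.8 264.4] [370.8 264.4]
-15 11 [263.9 230. ] [373.5 230. ]
-30 -11 [262.6 278.7] [374.8 278.7]
-30 11 [259.1 242.4] [378.2 242.4]
[318.78111202 236.4298766 ]
[[545. 543. 546. 544. 542. 544. 545. 544.]
 [547. 548. 549. 548. 547. 546. 548. 545.]
 [550. 553. 551. 551. 530. 534. 533. 531.]
 [555. 554. 553. 553. 145. 145. 145. 521.]
 [566. 558. 148. 148. 141. 142. 140. 155.]
 [571. 143. 144. 135. 136. 136. 139. 152.]
 [571. 139. 139. 133. 133. 132. 141. 153.]
 [135. 134. 128. 128. 128. 128. 140. 151.]
 [130. 130. 124. 125. 125. 128. 141. 151.]
 [127. 128. 120. 120. 121. 128. 138. 151.]
 [116. 118. 117. 117. 118. 129. 137. 152.]
 [108. 112. 112. 118. 118. 129. 138. 501.]
 [109. 108. 110. 117. 119. 126. 138. 515.]]
```

View pics/fing.png

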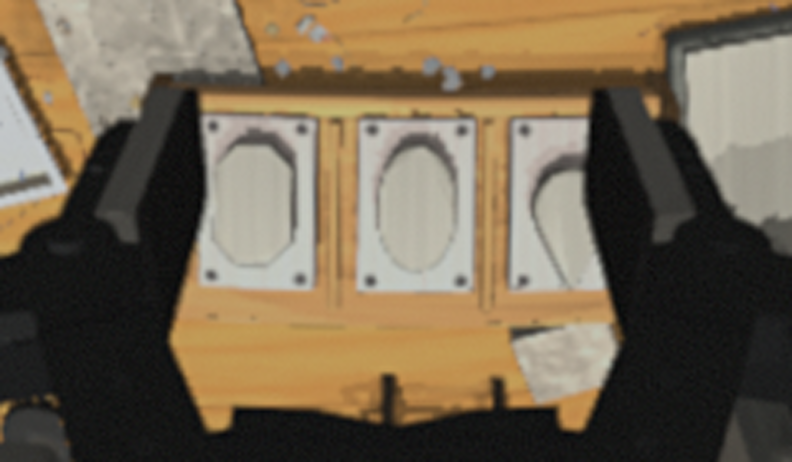

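```bash
python3 - <<'E'
from h import *
ex,ey,ez=frame(-6,30)
O=np.array([590,-110,80.])-14*ez
P0=O+4.8*ey-3*ex+7*ez; print(P0)
xh=frame(-6)[0]; T=P0-4*xh; print(T)
go([T[0],T[1],180])
E
```

```text
[ 591.39871958 -105.32057161   72.43782217]
[ 587.420632   -104.90245776   72.43782217]
eef [378.1 -93.  329.9] toolx [ 0.005 -0.006 -1.   ] zang 85.1 shift [ 151.1 -208.7    6.8] t 2.55 w 60.0 F [-0.6  0.7 -0.4]
```

>>> apply_moves(targets=[[[0,-52,2],1.1,0],[[25,-52,2],0,0],[[30,-52,2],0,0],[[30,-50,2],0,0],[[10,0,0],0,0],[[0,0,0],0,0]])

```text
clock: 3.3
eef_pos: [594.3, -86.4, 230.3]
tool_rot: [-0.742, 1.564, 0.746]
force: [0.4, -0.8, -0.7]
width: -0.0
```

```bash
python3 - <<'E'
from h import *
s,p,im,d=snap("wrist","w4"); go([587.4,-104.9,180])
R=Rt.from_euler("xyz",s["tool_rot"]).as_matrix()
P=wcloud(d,p); q=(P-s["eef_pos"])@R
sel=(d>0)&(q[...,0]>-50)&(q[...,0]<20)&(abs(q[...,1])<30)&(abs(q[...,2])<30)
print(sel.sum(),np.percentile(q[sel],[1,50,99],axis=0).round(1))
for x in(0,-10,-20): print(x,wproj(s["eef_pos"]+R@np.array([[x,-11,0],[x,11.,0]]).T.T if 0 else s["eef_pos"]+np.array([[x,-11,0],[x,11.,0]])@R.T,p).round(1).tolist())
cv2.imwrite("pics/w4c.png",cv2.resize(im[150:390,200:440],None,fx=2.4,fy=2.4))
E
```

```text
eef [594.6 -86.1 230.9] toolx [ 0.006  0.005 -1.   ] zang 85.26 shift [ 50.7   6.  -19.6] t 3.35 w -0.2 F [0.3 0.1 0.2]
1174 [[-49.8   6.2 -12.8]
 [-41.4  10.3   0.5]
 [-28.9  11.6  13.6]]
0 [[318.8, 252.4], [318.7, 219.6]]
-10 [[318.7, 260.6], [318.7, 226.6]]
-20 [[318.7, 269.7], [318.6, 234.3]]
```

View pics/w4c.png

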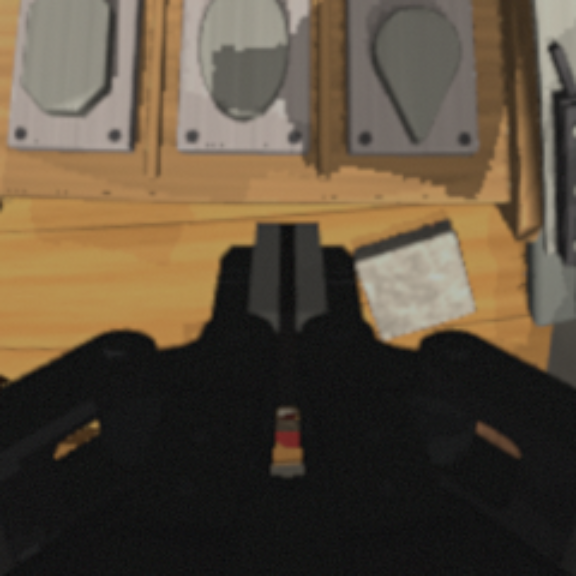

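```bash
python3 - <<'E'
from h import *
for n in("scene","side"):
    s,p,im,d=snap(n,"t_"+n)
    uv=proj(n,s["eef_pos"]); uv2=proj(n,s["eef_pos"]+[0,0,30]); print(n,uv,uv2)
    u,v=uv.astype(int); c=im[v-60:v+40,u-50:u+50].copy(); c=cv2.resize(c,None,fx=4,fy=4,interpolation=cv2.INTER_NEAREST)
    cv2.circle(c,(int((uv[0]-u+50)*4),int((uv[1]-v+60)*4)),4,(0,0,255),1);cv2.circle(c,(int((uv2[0]-u+50)*4),int((uv2[1]-v+60)*4)),4,(255,0,0),1)
    cv2.imwrite(f"pics/tt_{n}.png",c)
a=np.hstack([cv2.imread(f"pics/tt_{n}.png") for n in("scene","side")]); cv2.imwrite("pics/tt.png",a)
E
```

```text
scene [326.76656232 177.85134897] [327.04091868 167.73514585]
side [332.9116037  190.34651843] [333.09590437 182.49804502]
```

View pics/tt.png

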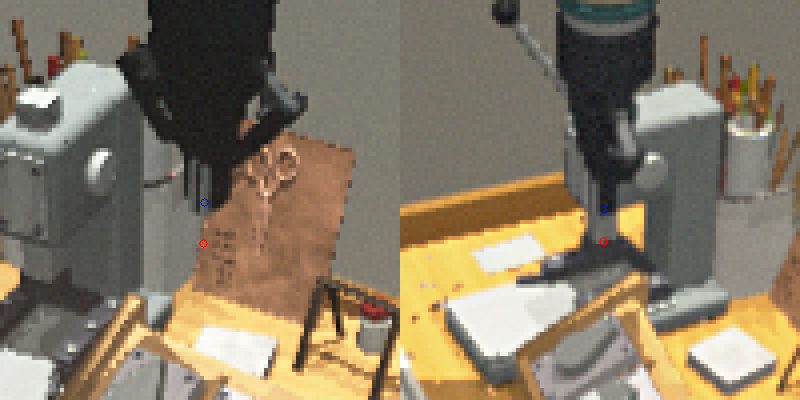

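>>> apply_moves(targets=[[[0,6,-19],1.3,62],[[20,0,0],0,62],[[40,0,0],0,62],[[40,0,0],0,62],[[30,0,0],0,62],[[10,0,0],0,62],[[0,0,0],0,62]])

```text
clock: 4.32
eef_pos: [588.3, -118.8, 100.4]
tool_rot: [-1.569, 1.545, -0.122]
force: [-0.1, 0.2, -0.1]
width: 62.2
```

```bash
python3 - <<'E'
from h import *
s,p,im,d=snap("wrist","w5"); go([587.4,-104.9,40])
R=Rt.from_euler("xyz",s["tool_rot"]).as_matrix()
P=wcloud(d,p); q=(P-s["eef_pos"])@R
sel=(d>0)&(q[...,0]>-50)&(q[...,0]<20)&(abs(q[...,1])<13)&(abs(q[...,2])<50)&(abs(q[...,2])>29)
print(sel.sum(),np.percentile(q[sel],[1,50,99],axis=0).round(1))
cv2.imwrite("pics/w5c.png",cv2.resize(im[150:390,200:440],None,fx=2.4,fy=2.4))
E
```

```text
eef [ 588.7 -119.   100.9] toolx [ 0.026 -0.003 -1.   ] zang 82.94 shift [60.8  4.6 13.8] t 4.38 w 62.2 F [-0.1 -0.1  0.3]
1641 [[-49.9 -12.2 -49.6]
 [-41.    6.5  29.8]
 [ 19.7  11.5  44.2]]
```

View pics/w5c.png

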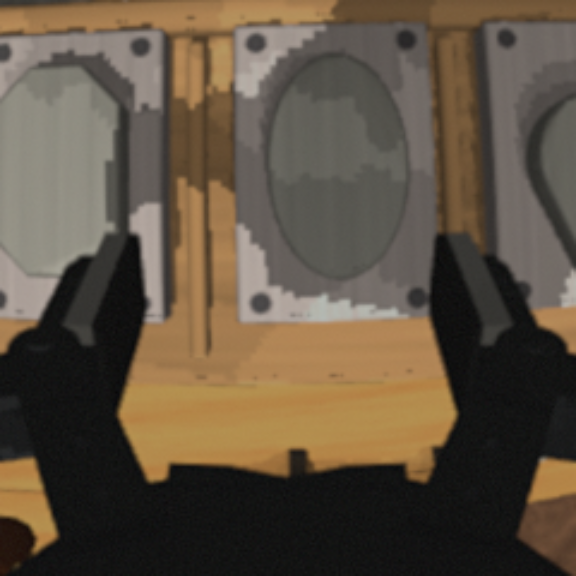

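```bash
python3 - <<'E'
from h import *
im,d,p,z=load("w5")
ex,ey,ez=frame(-6,30); P0=np.array([591.4,-105.3,72.4])
top=P0+7*ez
for k,X in dict(c=top,xp=top+32*ex,xm=top-32*ex,yp=top+20*ey,ym=top-20*ey,pc=P0-7*ez+45*ex+30*ey,pd=P0-7*ez-45*ex-30*ey).items():
    print(k,((wproj(X,p)-[200,150])*2.4).round(0))
# plane rectified at form top
r=wrect(im,p,top,-ey,ex,60,60,5); cv2.imwrite("pics/r5.png",r)
P=wcloud(d,p); q=(P-top)@np.stack([ex,ey,ez]).T
m=(abs(q[...,0])<20)&(abs(q[...,1])<15)&(abs(q[...,2])<15); print("form top offset",np.median(q[m][:,2]), m.sum())
A=P[m]; c=A.mean(0); n=np.linalg.svd(A-c)[2][2]; print(n*np.sign(n[2]), ez)
E
```

```text
c [335. 164.]
xp [337. 280.]
xm [332.  51.]
yp [407. 162.]
ym [263. 165.]
pc [437. 317.]
pd [230.  24.]
form top offset 0.009928240910952374 2686
[-0.49792766  0.04671695  0.86595934] [-0.49726095  0.05226423  0.8660254 ]
```

View pics/r5.png

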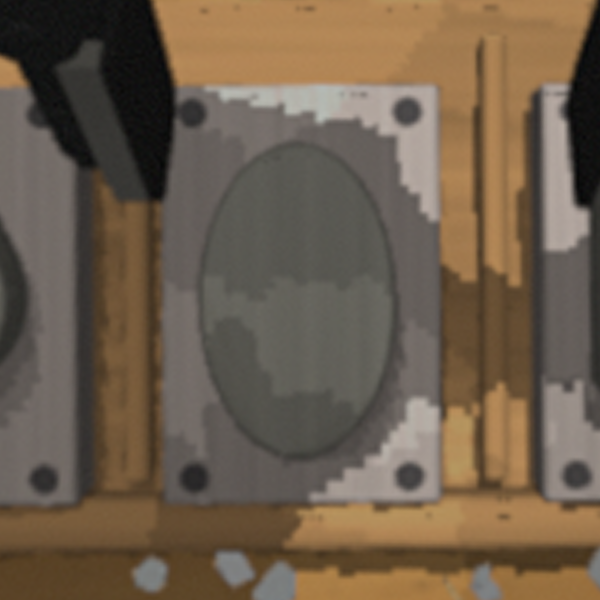

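>>> apply_moves(targets=[[[0,2,7],-0.5,62],[[5,2,6],-0.5,62],[[10,0,1],0,62],[[10,0,0],0,62],[[8,0,0],0,62],[[0,0,0],0,62]])

```text
clock: 5.12
eef_pos: [589.0, -103.4, 68.2]
tool_rot: [-1.586, 1.54, -0.118]
force: [0.7, -0.1, 0.3]
width: 62.0
```

```bash
python3 - <<'E'
from h import *
go([587.4,-104.9,40])
E
```

```text
eef [ 589.  -103.4   68.2] toolx [ 0.031 -0.004 -1.   ] zang 84.07 shift [28.1  2.3 -1.6] t 5.12 w 62.0 F [ 0.7 -0.1  0.3]
```

>>> apply_moves(targets=[[[8,1,-1],0,62],[[8,1,-1],0,62],[[6,0,0],0,62],[[3,0,0],0,62],[[0,0,0],0,62]])

```text
clock: 5.75
eef_pos: [587.5, -106.1, 41.2]
tool_rot: [-1.596, 1.54, -0.13]
force: [-0.6, 0.4, -0.4]
width: 61.8
```

```bash
python3 - <<'E'
from h import *
go([587.4,-104.9,40])
s,p,im,d=snap("wrist","w6"); cv2.imwrite("pics/w6c.png",cv2.resize(im[150:390,200:440],None,fx=2.4,fy=2.4))
snap("side","s6"); im=cv2.imread("pics/s6.png"); cv2.imwrite("pics/s6c.png",cv2.resize(im[150:300,260:420],None,fx=4,fy=4,interpolation=cv2.INTER_CUBIC))
E
```

```text
eef [ 587.5 -106.1   41.2] toolx [ 0.031 -0.004 -1.   ] zang 84.02 shift [1.2 0.2 1.2] t 5.75 w 61.8 F [-0.6  0.4 -0.4]
```

View pics/w6c.png

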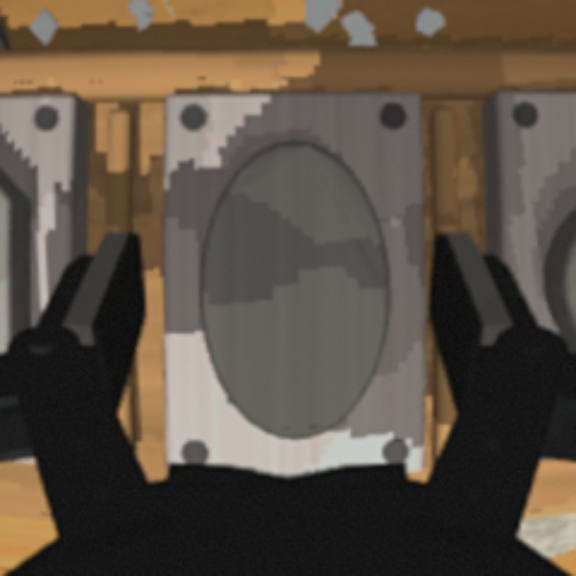

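View pics/s6c.png

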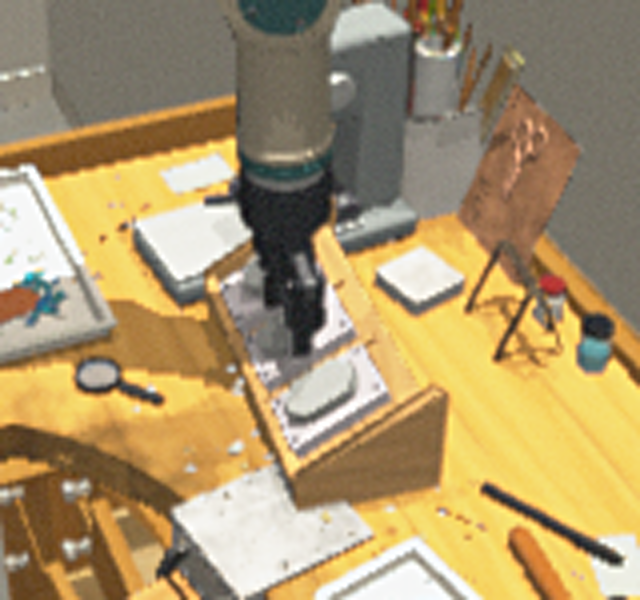

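>>> apply_moves(targets=[[[1,0,1],0,62],[[0,0,0],0,30],[[0,0,0],0,30],[[0,0,0],0,30],[[0,0,0],0,30]])

```text
clock: 6.48
eef_pos: [588.3, -104.7, 41.5]
tool_rot: [-1.588, 1.538, -0.121]
force: [-0.0, 0.0, 0.7]
width: 37.8
```

```bash
python3 - <<'E'
from h import *
go([587.4,-104.9,40])
s,p,im,d=snap("wrist","w7"); cv2.imwrite("pics/w7c.png",cv2.resize(im[150:390,200:440],None,fx=2.4,fy=2.4))
E
```

```text
eef [ 588.3 -104.7   41.5] toolx [ 0.033 -0.004 -0.999] zang 84.07 shift [ 1.5  0.9 -0.3] t 6.47 w 37.8 F [-0.   0.   0.7]
```

View pics/w7c.png

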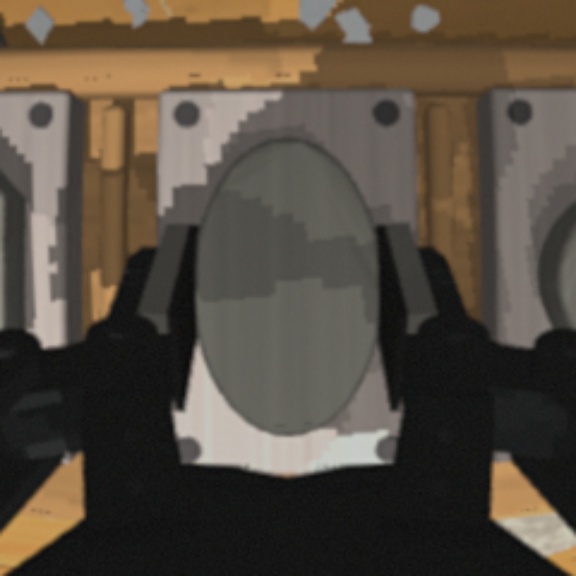

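>>> apply_moves(targets=[[[0,0,0],0,30],[[-4,0,0],0,30],[[-6,1,0],0,30],[[-10,1,0],0,30],[[-10,1,0],0,30],[[-10,0,0],0,30],[[0,0,0],0,30]])

```text
clock: 7.4
eef_pos: [583.1, -104.3, 83.9]
tool_rot: [-1.591, 1.539, -0.125]
force: [0.4, 0.1, -2.0]
width: 37.7
```

```bash
python3 - <<'E'
from h import *
go([580,93.5,130])
s,p,im,d=snap("wrist","w8"); cv2.imwrite("pics/w8c.png",cv2.resize(im[150:390,200:440],None,fx=2.4,fy=2.4))
R=Rt.from_euler("xyz",s["tool_rot"]).as_matrix()
P=wcloud(d,p); q=(P-s["eef_pos"])@R
m=(q[...,0]>-45)&(q[...,0]<10)&(abs(q[...,2])<15)&(abs(q[...,1])<25); A=P[m]; c=np.median(A,0); n=np.linalg.svd(A-A.mean(0))[2][2]; n*=np.sign(n[2]); print(m.sum(),c,n, np.degrees(np.arctan2(-n[0],n[2])))
snap("side","s8"); im=cv2.imread("pics/s8.png"); cv2.imwrite("pics/s8c.png",cv2.resize(im[150:300,260:420],None,fx=4,fy=4,interpolation=cv2.INTER_CUBIC))
E
```

```text
eef [ 583.1 -104.3   83.9] toolx [ 0.032 -0.004 -0.999] zang 84.04 shift [-46.9  22.2 196.4] t 7.4 w 37.7 F [ 0.4  0.1 -2. ]
5924 [ 576.21032174 -103.61192903  117.05829737] [-0.62786925  0.05980585  0.7760177 ] 38.97602404582394
```

View pics/w8c.png

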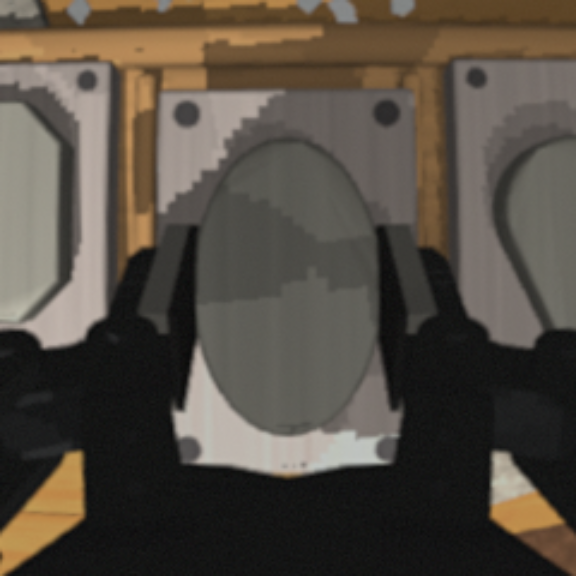

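View pics/s8c.png

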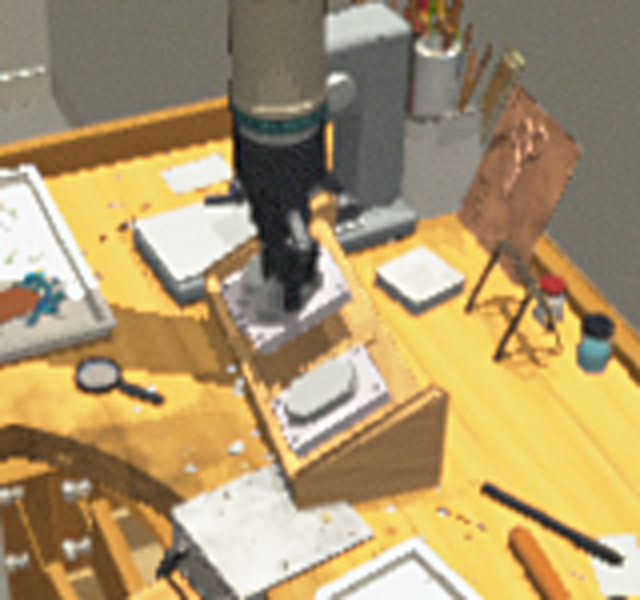

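>>> apply_moves(targets=[[[-12,0,0],0,30],[[-18,0,2],-1,30],[[-18,0,10],-2,30],[[-10,2,20],-2,30],[[0,2,25],-2,30],[[0,2,25],-2,30],[[0,2,25],-1,30],[[0,2,25],0,30],[[0,2,15],0,30],[[0,0,5],0,30]])

```text
clock: 8.75
eef_pos: [562.4, 62.5, 144.8]
tool_rot: [-1.619, 1.543, 0.043]
force: [0.4, -1.1, -2.7]
width: 37.5
```

```bash
python3 - <<'E'
from h import *
go([576,93.4,90])
E
```

```text
eef [562.4  62.5 144.8] toolx [ 0.028  0.001 -1.   ] zang 95.21 shift [ 55.2 -14.8  29.6] t 8.75 w 37.5 F [ 0.4 -1.1 -2.7]
```

>>> apply_moves(targets=[[[0,-5,8],0,30],[[0,-5,12],0,30],[[10,-4,8],0,30],[[15,0,2],0,30],[[15,0,0],0,30],[[12,0,0],0,30],[[0,0,0],0,30]])

```text
clock: 9.62
eef_pos: [575.6, 92.7, 88.0]
tool_rot: [-1.713, 1.545, -0.054]
force: [-0.4, -0.0, -2.2]
width: 37.5
```

```bash
python3 - <<'E'
from h import *
go([576,93.4,55])
s,p,im,d=snap("wrist","w9"); cv2.imwrite("pics/w9c.png",cv2.resize(im[150:390,200:440],None,fx=2.4,fy=2.4))
snap("side","s9"); im=cv2.imread("pics/s9.png"); cv2.imwrite("pics/s9c.png",cv2.resize(im[110:260,240:400],None,fx=4,fy=4,interpolation=cv2.INTER_CUBIC))
E
```

```text
eef [575.6  92.7  88. ] toolx [ 0.026 -0.001 -1.   ] zang 95.02 shift [33.   0.4  0.8] t 9.62 w 37.5 F [-0.4 -0.  -2.2]
```

View pics/w9c.png

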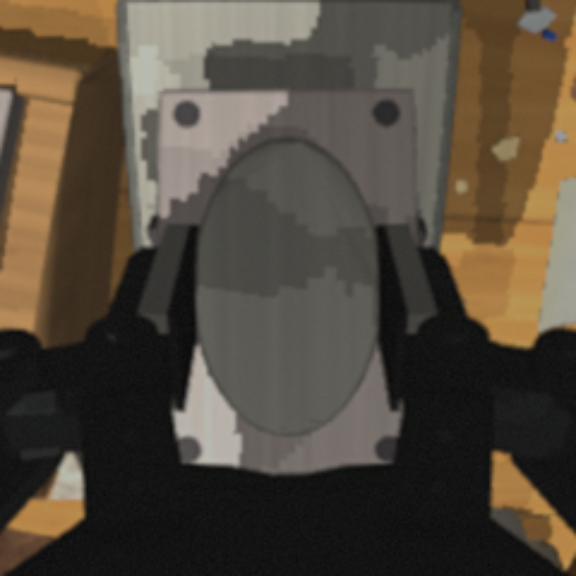

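View pics/s9c.png

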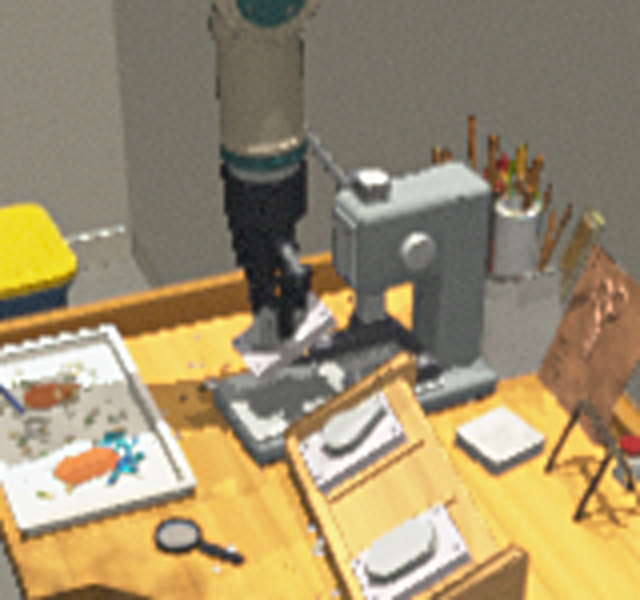

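>>> apply_moves(targets=[[[10,0,0],0,30],[[12,0,0],0,30],[[10,0,1],0,30],[[6,0,0],0,30],[[4,0,0],0,30],[[2,0,0],0,30],[[0,0,0],0,30]])

```text
clock: 10.6
eef_pos: [580.1, 94.0, 44.4]
tool_rot: [-1.66, 1.538, -0.002]
force: [-1.9, -0.7, 1.5]
width: 37.6
```

```bash
python3 - <<'E'
from h import *
go([576,93.4,27])
E
```

```text
eef [580.1  94.   44.4] toolx [ 0.033 -0.    -0.999] zang 95.0 shift [17.3  4.7 -0.2] t 10.6 w 37.6 F [-1.9 -0.7  1.5]
```

>>> apply_moves(targets=[[[2,1,0],0,30],[[2,1,0],0,30],[[2,1,0],0,30]])

```text
clock: 10.98
eef_pos: [582.7, 94.2, 42.5]
tool_rot: [-1.62, 1.526, 0.038]
force: [0.6, 0.9, 8.9]
width: 37.5
```

```bash
python3 - <<'E'
from h import *
go([576,93.4,27])
E
```

```text
eef [582.7  94.2  42.5] toolx [ 0.044  0.002 -0.999] zang 94.98 shift [15.2  7.4 -0.2] t 10.97 w 37.5 F [0.6 0.9 8.9]
```

```bash
python3 - <<'E'
from h import *
s,p,im,d=snap("wrist","w10")
ex,ey,ez=frame(5.2)
O=np.array([674.7,102.3,34.])-110*ex
r=wrect(im,p,O,-ey,ex,70,70,4); cv2.imwrite("pics/r10.png",r)
E
```

```text
(no output)
```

View pics/r10.png

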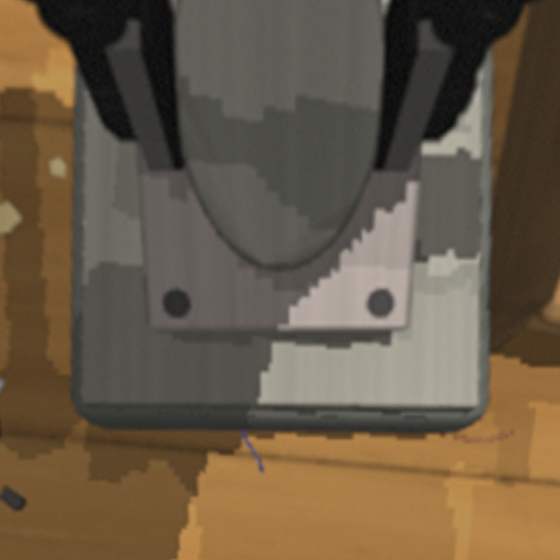

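>>> apply_moves(targets=[[[-6,2,0],0,30],[[-2,8,0],0,30],[[0,9,0],0,30],[[0,3,0],0,30],[[0,0,0],0,30]])

```text
clock: 11.65
eef_pos: [556.8, 92.0, 49.0]
tool_rot: [-1.627, 1.529, 0.031]
force: [0.1, 0.1, -1.3]
width: 37.4
```

```bash
python3 - <<'E'
from h import *
go([562.3,92.3,44])
E
```

```text
eef [556.8  92.   49. ] toolx [ 0.041  0.001 -0.999] zang 95.0 shift [ 5.3 -5.3 -0.2] t 11.65 w 37.4 F [ 0.1  0.1 -1.3]
```

>>> apply_moves(targets=[[[1,-3,0],0,30],[[2,-2,0],0,30],[[2,0,0],0,30],[[0,0,0],0,30]])

```text
clock: 12.15
eef_pos: [563.8, 92.6, 44.0]
tool_rot: [-1.626, 1.527, 0.032]
force: [-0.5, -0.3, -0.4]
width: 37.9
```

```bash
python3 - <<'E'
from h import *
go([562.3,92.3,44])
s,p,im,d=snap("wrist","w11")
ex,ey,ez=frame(5.2)
O=np.array([674.7,102.3,34.])-110*ex
r=wrect(im,p,O,-ey,ex,70,70,4); cv2.imwrite("pics/r11.png",r)
E
```

```text
eef [563.8  92.6  44. ] toolx [ 0.043  0.001 -0.999] zang 95.0 shift [-0.1  1.5 -0.2] t 12.15 w 37.9 F [-0.5 -0.3 -0.4]
```

View pics/r11.png

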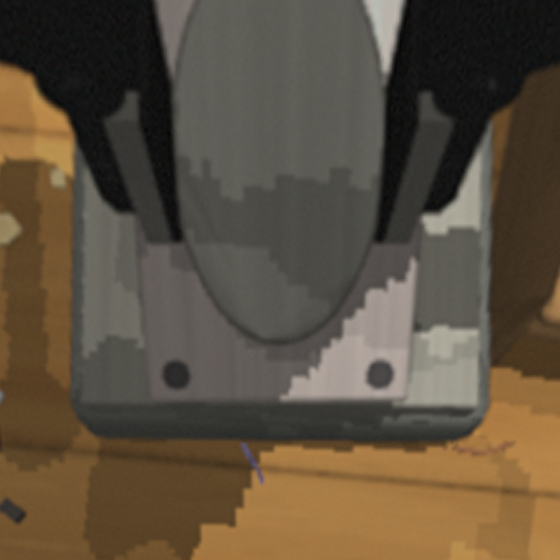

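>>> apply_moves(targets=[[[2,-1,0],0,30],[[4,-3,0],0,30],[[4,-3,0],0,30]])

```text
clock: 12.58
eef_pos: [572.8, 93.2, 36.5]
tool_rot: [-1.613, 1.524, 0.045]
force: [-1.7, 0.9, 5.0]
width: 37.5
```

```bash
python3 - <<'E'
from h import *
go([562.3,92.3,44])
s,p,im,d=snap("wrist","w12")
ex,ey,ez=frame(5.2)
O=np.array([674.7,102.3,34.])-110*ex
r=wrect(im,p,O,-ey,ex,70,70,4); cv2.imwrite("pics/r12.png",r)
E
```

```text
eef [572.8  93.2  36.5] toolx [ 0.047  0.002 -0.999] zang 94.99 shift [-7.9 10.2  0. ] t 12.57 w 37.5 F [-1.7  0.9  5. ]
```

View pics/r12.png

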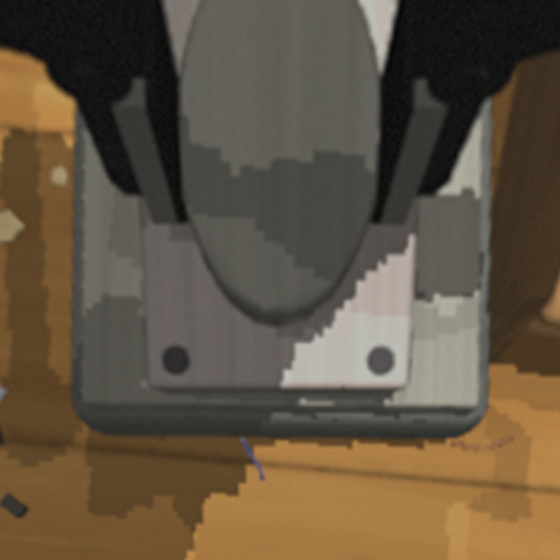

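>>> apply_moves(targets=[[[4,0,0],0,30],[[4,0,0],0,30],[[4,0,0],0,30]])

```text
clock: 13.0
eef_pos: [580.2, 93.8, 27.9]
tool_rot: [-1.598, 1.511, 0.06]
force: [0.3, 0.1, 4.9]
width: 37.8
```

```bash
python3 - <<'E'
from h import *
go([572,93.3,27])
s,p,im,d=snap("wrist","w13")
ex,ey,ez=frame(5.2)
O=np.array([674.7,102.3,34.])-110*ex
r=wrect(im,p,O,-ey,ex,70,70,4); cv2.imwrite("pics/r13.png",r)
E
```

```text
eef [580.2  93.8  27.9] toolx [ 0.06   0.004 -0.998] zang 95.03 shift [0.4 8.3 0.2] t 13.0 w 37.8 F [0.3 0.1 4.9]
```

View pics/r13.png

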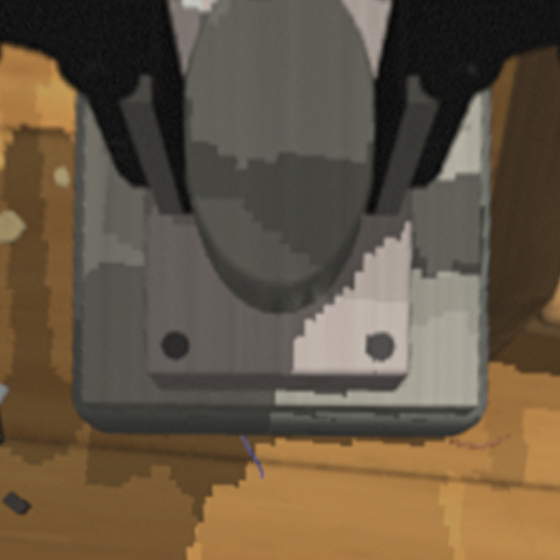

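```bash
cat >> h.py <<'E'
def plane(P,m,thr=3,it=4):
    A=P[m]
    for _ in range(it):
        c=np.median(A,0) if _==0 else A.mean(0); n=np.linalg.svd(A-A.mean(0),full_matrices=False)[2][2]; n*=np.sign(n[2])
        A2=A[abs((A-A.mean(0))@n)<thr]
        A=A2
    return A.mean(0),n,len(A)
E
python3 - <<'E'
from h import *
im,d,p,z=load("w13"); ex,ey,ez=frame(5.2)
P=wcloud(d,p); H=np.array([674.7,102.3,0]); q=(P-H)@np.stack([ex,ey,ez]).T
# form top region
for nm,(x0,x1,y0,y1,z0,z1) in dict(form=(-115,-80,-12,12,50,90),plate=(-134,-126,-28,28,40,70)).items():
    m=(q[...,0]>x0)&(q[...,0]<x1)&(q[...,1]>y0)&(q[...,1]<y1)&(q[...,2]>z0)&(q[...,2]<z1)
    print(nm,m.sum()); c,n,k=plane(q,m); print(c.round(1),n.round(3),k,np.degrees(np.arctan2(-n[0],n[2])).round(1))
E
```

```text
form 2899
[-98.5  -0.   65.6] [-0.042 -0.006  0.999] 2899 2.4
plate 1786
[-130.     0.    50.2] [-0.035 -0.006  0.999] 1757 2.0
```

>>> apply_moves(targets=[[[0,0,0],0,46],[[0,0,0],0,46],[[0,2,0],0,46],[[2,1,0],0,46],[[2,0,0],0,46]])

```text
clock: 13.68
eef_pos: [577.1, 93.5, 23.0]
tool_rot: [-1.6, 1.511, 0.059]
force: [-1.9, 0.4, 9.7]
width: 45.9
```

```bash
cat > die.py <<'E'
from h import *
def die(tag,show=True,cx=-92):
    im,d,p,z=load(tag); ex,ey,ez=frame(5.2)
    P=wcloud(d,p); H=np.array([674.7,102.3,0]); q=(P-H)@np.stack([ex,ey,ez]).T
    for nm,(x0,x1,y0,y1,z0,z1) in dict(form=(cx-25,cx+12,-12,12,50,90),plate=(cx-43,cx-34,-28,28,40,70)).items():
        m=(q[...,0]>x0)&(q[...,0]<x1)&(q[...,1]>y0)&(q[...,1]<y1)&(q[...,2]>z0)&(q[...,2]<z1)
        if m.sum()<50: print(nm,"few",m.sum()); continue
        c,n,k=plane(q,m); print(nm,c.round(1),n.round(3),k)
    O=np.array([674.7,102.3,34.])-100*ex
    cv2.imwrite(f"pics/r_{tag}.png",wrect(im,p,O,-ey,ex,70,70,4))
E
python3 - <<'E'
from die import *
go([575,93.5,23])
snap("wrist","w14"); die("w14")
E
```

```text
eef [577.1  93.5  23. ] toolx [ 0.059  0.003 -0.998] zang 95.03 shift [-0.1  2.1  0.1] t 13.68 w 45.9 F [-1.9  0.4  9.7]
form [-99.8  -0.   63.9] [0.001 0.002 1.   ] 2992
plate [-1.306e+02 -1.000e-01  4.990e+01] [0.014 0.001 1.   ] 1986
```

View pics/r_w14.png

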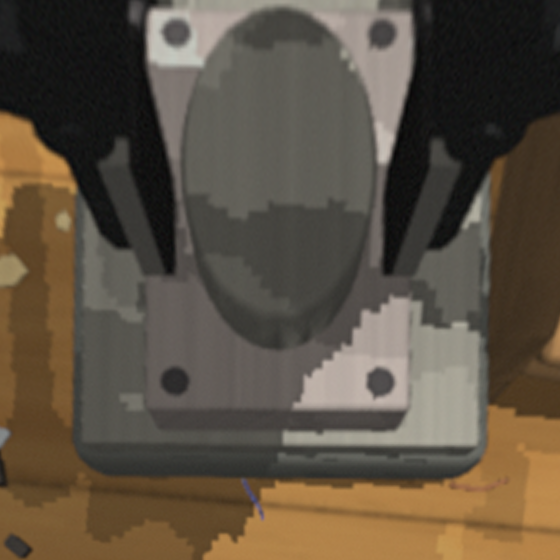

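>>> apply_moves(targets=[[[-3,-3,0],0,46],[[0,-4,0],0,46],[[0,0,0],0,46]])

```text
clock: 14.1
eef_pos: [584.7, 94.2, 26.6]
tool_rot: [-1.6, 1.511, 0.059]
force: [0.0, 0.4, 0.5]
width: 46.2
```

```bash
python3 - <<'E'
from die import *
go([583.5,94.4,26])
E
```

```text
eef [584.7  94.2  26.6] toolx [ 0.06   0.004 -0.998] zang 95.02 shift [0.6 1.2 0.3] t 14.1 w 46.2 F [0.  0.4 0.5]
```

>>> apply_moves(targets=[[[0,0,0],0,30],[[0,0,0],0,30],[[0,0,0],0,30],[[0.2,-3,0],0,30],[[0.2,-4,0],0,30],[[0.2,-4,0],0,30],[[0,0,0],0,30]])

```text
clock: 14.98
eef_pos: [583.8, 94.2, 27.1]
tool_rot: [-1.579, 1.534, 0.08]
force: [3.0, 0.2, -0.3]
width: 37.2
```

```bash
python3 - <<'E'
from die import *
go([600,95.8,26])
snap("wrist","w15"); die("w15",cx=-82)
E
```

```text
eef [583.8  94.2  27.1] toolx [ 0.037  0.003 -0.999] zang 95.04 shift [  1.7 -16.3   0.2] t 14.97 w 37.2 F [ 3.   0.2 -0.3]
form [-89.7   0.   63.9] [0.003 0.    1.   ] 2857
plate [-121.     0.2   55.8] [-0.989  0.003  0.15 ] 1595
```

View pics/r_w15.png

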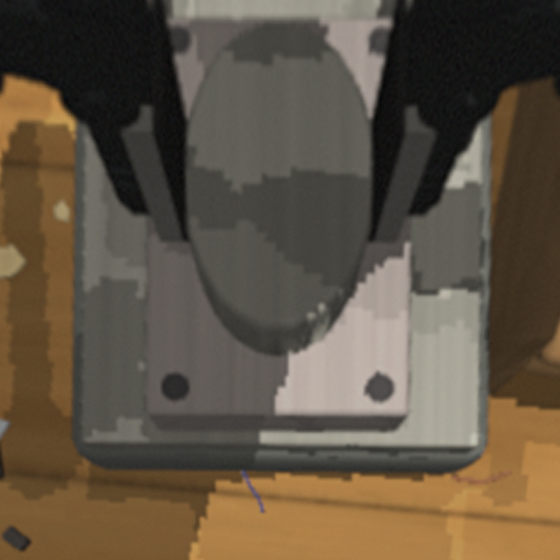

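>>> apply_moves(targets=[[[0,-5,0],0,30],[[0,-5,0],0,30]])

```text
clock: 15.28
eef_pos: [586.9, 94.6, 26.9]
tool_rot: [-1.554, 1.548, 0.105]
force: [-7.4, -1.3, 10.1]
width: 37.4
```

```bash
python3 - <<'E'
from die import *
go([600,95.8,26])
snap("wrist","w16"); die("w16",cx=-82)
snap("side","s16"); im=cv2.imread("pics/s16.png"); cv2.imwrite("pics/s16c.png",cv2.resize(im[110:260,240:400],None,fx=4,fy=4,interpolation=cv2.INTER_CUBIC))
snap("scene","c16"); im=cv2.imread("pics/c16.png"); cv2.imwrite("pics/c16c.png",cv2.resize(im[100:250,220:380],None,fx=4,fy=4,interpolation=cv2.INTER_CUBIC))
E
```

```text
eef [586.9  94.6  26.9] toolx [ 0.023  0.002 -1.   ] zang 95.04 shift [  1.2 -13.2   0.1] t 15.28 w 37.4 F [-7.4 -1.3 10.1]
form [-89.7   0.   63.9] [ 0.001 -0.001  1.   ] 2989
plate [-1.205e+02  1.000e-01  5.440e+01] [-0.974 -0.004  0.225] 1886
```

View pics/s16c.png

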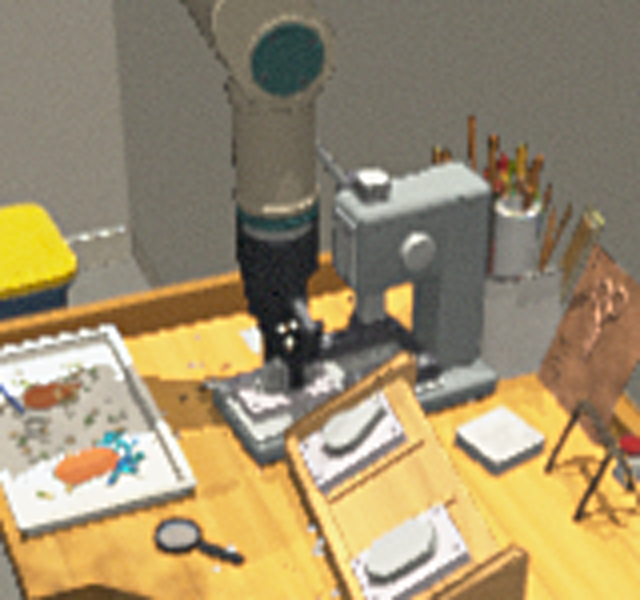

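View pics/c16c.png

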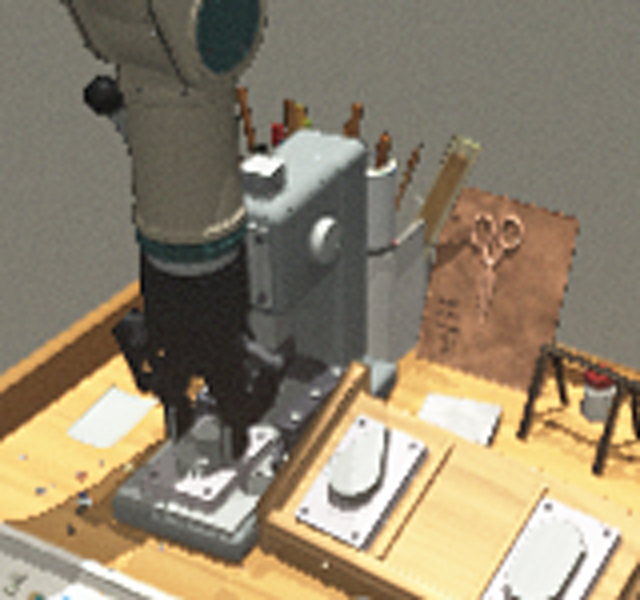

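>>> apply_moves(targets=[[[-1,0,0],0,30],[[-0.3,-4,0],0,30]])

```text
clock: 15.68
eef_pos: [590.8, 94.9, 28.0]
tool_rot: [-1.56, 1.548, 0.099]
force: [-1.7, 0.1, -0.5]
width: 37.1
```

```bash
python3 - <<'E'
from die import *
go([600,95.8,26])
snap("wrist","w17"); die("w17",cx=-82)
E
```

```text
eef [590.8  94.9  28. ] toolx [ 0.023  0.002 -1.   ] zang 95.03 shift [ 2.2 -9.2  0.1] t 15.68 w 37.1 F [-1.7  0.1 -0.5]
form [-89.7   0.   65. ] [ 0.025 -0.002  1.   ] 3080
plate [-1.203e+02  1.000e-01  5.290e+01] [-0.856 -0.006  0.518] 1735
```

View pics/r_w17.png

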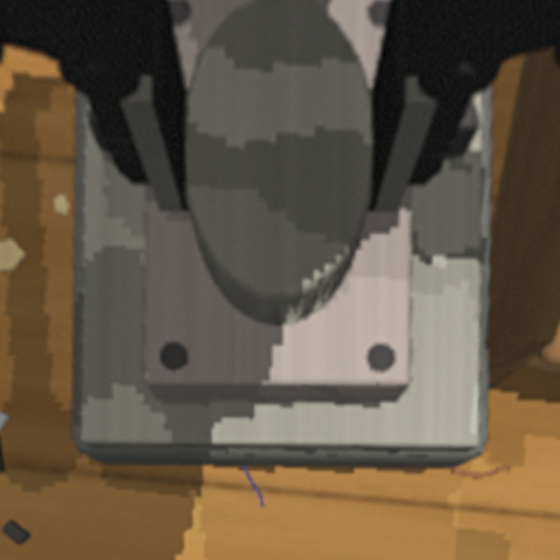

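>>> apply_moves(targets=[[[0.2,-3,0],0,30],[[0.2,-3,0],0,30]])

```text
clock: 15.98
eef_pos: [597.3, 95.4, 27.4]
tool_rot: [-1.561, 1.549, 0.098]
force: [-4.1, 0.7, 3.2]
width: 37.5
```

```bash
python3 - <<'E'
from die import *
go([600,95.8,26])
snap("wrist","w18"); die("w18",cx=-79)
E
```

```text
eef [597.3  95.4  27.4] toolx [ 0.022  0.002 -1.   ] zang 95.03 shift [ 1.5 -2.7  0.1] t 15.97 w 37.5 F [-4.1  0.7  3.2]
form [-86.7   0.   64.4] [0.008 0.002 1.   ] 3224
plate [-1.175e+02  1.000e-01  5.080e+01] [0.014 0.002 1.   ] 2015
```

View pics/r_w18.png

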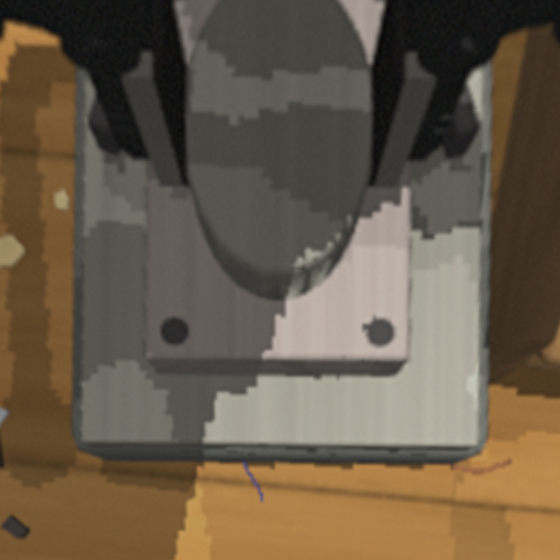

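```bash
python3 - <<'E'
from h import *
print(status.read_state()["qpos"].round(2))
E
```

```text
[-0.32  0.8   0.18  1.81 -0.25  0.53  1.68]
```

>>> apply_moves(targets=[[[0,0,0],0,56],[[0,0,0],0,56],[[-8,0,0],0,56],[[-20,2,0],0,56],[[-20,10,0],0,56],[[-5,25,0],0,56],[[0,30,0],0,56],[[0,25,0],0,56],[[0,0,0],0,56]])

```text
clock: 17.15
eef_pos: [508.0, 87.6, 87.9]
tool_rot: [-1.53, 1.533, 0.128]
force: [0.4, -0.0, -0.4]
width: 55.9
```

```bash
python3 - <<'E'
from die import *
go([500,87,75])
snap("wrist","w19"); die("w19",cx=-79)
E
```

```text
eef [508.   87.6  87.9] toolx [ 0.037  0.005 -0.999] zang 95.01 shift [12.6  8.5  0. ] t 17.15 w 55.9 F [ 0.4 -0.  -0.4]
form [-86.3   0.   63.9] [-0.002 -0.     1.   ] 1005
plate [-117.6    0.2   49.9] [-0.001  0.     1.   ] 667
```

View pics/r_w19.png

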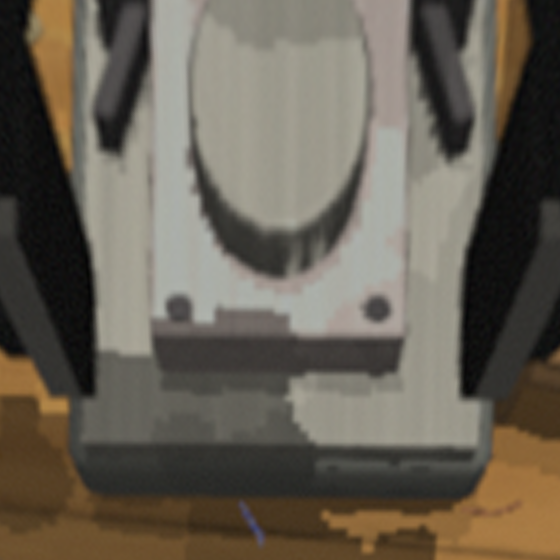

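View pics/w19.png

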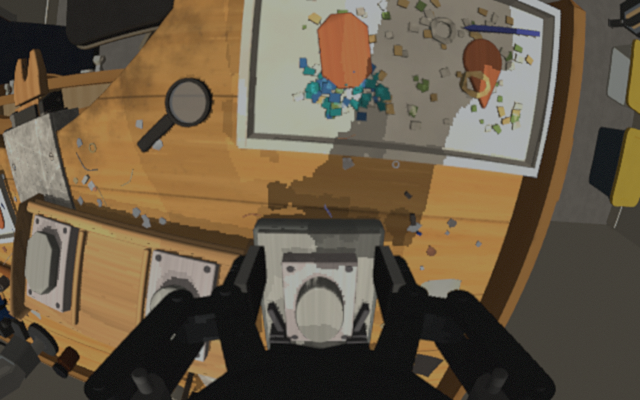

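>>> apply_moves(targets=[[[0,0,0],5,56],[[0,0,0],10,56],[[0,0,0],10,56],[[0,0,0],10,56],[[0,0,0],10,56],[[0,0,0],10,56],[[0,0,0],10,56],[[0,0,0],10,56],[[0,0,0],10,56],[[0,0,0],5,56]])

```text
clock: 18.45
eef_pos: [532.5, 91.6, 96.1]
tool_rot: [0.112, 1.5, 0.152]
force: [-0.3, -0.5, 0.1]
width: 56.0
```

```bash
python3 - <<'E'
from die import *
go([503,86.7,50]); print(status.read_state()["qpos"].round(2))
E
```

```text
eef [532.5  91.6  96.1] toolx [ 0.069  0.011 -0.998] zang 2.29 shift [ 43.9  -4.  -32.8] t 18.45 w 56.0 F [-0.3 -0.5  0.1]
[-0.64  0.69  0.64  2.01 -0.75  0.6   0.55]
```

>>> apply_moves(targets=[[[0,-1,-8],-1.5,56],[[10,-1,-10],-1.4,56],[[15,-1,-8],0,56],[[15,-1,-2],0,56],[[5,0,0],0,56],[[0,0,0],0,56]])

```text
clock: 19.2
eef_pos: [512.5, 87.4, 50.6]
tool_rot: [0.058, 1.492, 0.168]
force: [0.7, -0.6, 0.1]
width: 55.8
```

```bash
python3 - <<'E'
from die import *
go([505.6,87.1,5])
E
```

```text
eef [512.5  87.4  50.6] toolx [ 0.078  0.013 -0.997] zang 6.28 shift [ 44.9   0.2 -10.4] t 19.2 w 55.8 F [ 0.7 -0.6  0.1]
```

>>> apply_moves(targets=[[[5,0,-5],0.5,56],[[10,0,-6],0.5,56],[[10,0,-2],0,56],[[8,0,0],0,56],[[3,0,0],0,56],[[0,0,0],0,56]])

```text
clock: 19.95
eef_pos: [503.7, 86.8, 13.2]
tool_rot: [0.072, 1.488, 0.166]
force: [1.2, -0.2, 0.6]
width: 56.2
```

```bash
python3 - <<'E'
from die import *
go([505.6,87.1,5])
snap("wrist","w20");snap("side","s20"); im=cv2.imread("pics/s20.png"); cv2.imwrite("pics/s20c.png",cv2.resize(im[110:260,240:400],None,fx=4,fy=4,interpolation=cv2.INTER_CUBIC))
E
```

```text
eef [503.7  86.8  13.2] toolx [ 0.081  0.014 -0.997] zang 5.35 shift [8.3 0.  1.2] t 19.95 w 56.2 F [ 1.2 -0.2  0.6]
```

View pics/w20.png

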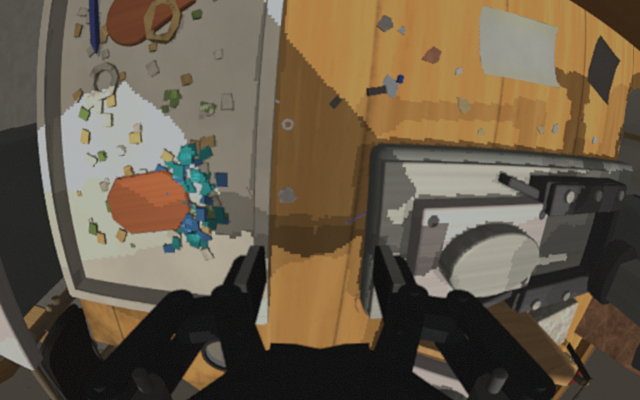

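View pics/s20c.png

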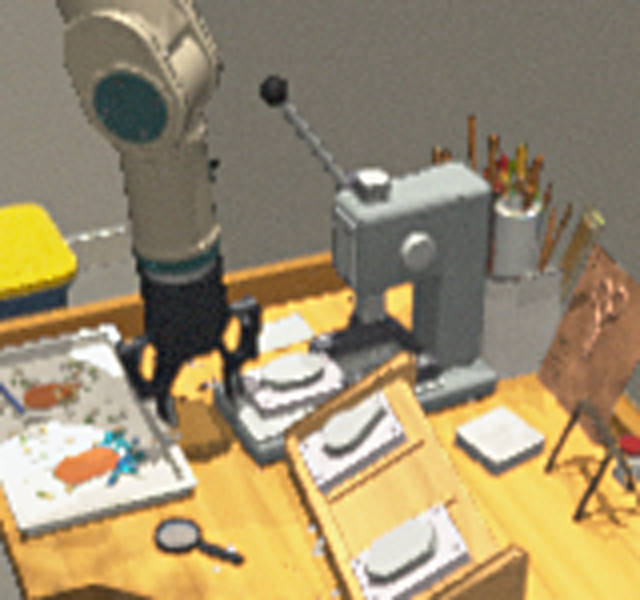

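```bash
python3 - <<'E'
from h import *
im,d,p,z=load("w20"); R=Rt.from_euler("xyz",z["rot"]).as_matrix()
P=wcloud(d,p); q=(P-z["eef"])@R
for a in range(-100,-25,8):
    m=(d>0)&(q[...,0]>a)&(q[...,0]<a+8)&(abs(q[...,1])<16)&(abs(q[...,2])<100)
    if m.sum()>5: print(a,m.sum(),np.percentile(q[m][:,2],[1,50,99]).round(1), np.percentile(q[m][:,1],[1,99]).round(1))
ex,ey,ez=frame(5.2); H=np.array([674.7,102.3,0]); w=(P-H)@np.stack([ex,ey,ez]).T
O=np.array([674.7,102.3,50.])-130*ex
cv2.imwrite("pics/r20.png",wrect(im,p,O,-ey,ex,60,60,5))
E
```

```text
-100 2217 [-61.8   1.3  62.1] [-11.2  13.5]
-92 3361 [-60.1 -26.2  60.4] [-10.9  13.3]
-84 3272 [-58.6  25.8  59. ] [-10.1  14.3]
-76 919 [-53.8  29.5  55.6] [ 3.  14.4]
-68 1018 [-39.    0.2  38.8] [-9.7 12.1]
-60 861 [-41.1 -27.5  41.2] [-10.1  12.1]
-52 1968 [-40.6  69.9  90.9] [-13.5  15. ]
-44 2219 [-39.7  77.2  99.7] [-14.8  15.7]
-36 2063 [-32.1  57.9  74.8] [-15.3  15.8]
-28 229 [49.  50.  50.8] [-6.8 15.4]
```

View pics/r20.png

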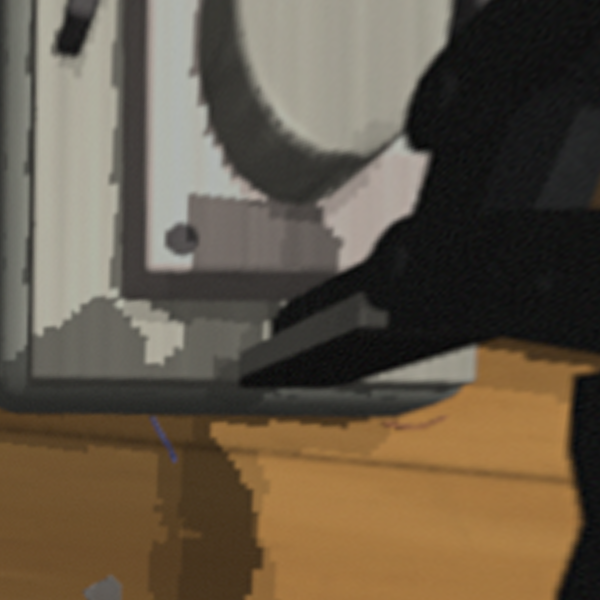

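>>> apply_moves(targets=[[[4,0,1],0,56],[[3,0,1],0,56],[[0.3,0,3],0,56],[[0.4,0,4],0,56],[[0,0,0],0,56]])

```text
clock: 20.68
eef_pos: [514.3, 88.0, 6.4]
tool_rot: [0.071, 1.487, 0.165]
force: [0.4, -0.1, 0.0]
width: 56.0
```

```bash
python3 - <<'E'
from die import *
go([505.6,87.1,6])
E
```

```text
eef [514.3  88.    6.4] toolx [ 0.082  0.014 -0.997] zang 5.38 shift [-0.3 -0.1 -8.7] t 20.68 w 56.0 F [ 0.4 -0.1  0. ]
```

>>> apply_moves(targets=[[[0.4,0,4],0,56],[[0.4,0,5],0,56],[[0.4,0,5],0,56],[[0.4,0,5],0,56],[[0.4,0,5],0,56]])

```text
clock: 21.3
eef_pos: [534.3, 90.5, 6.0]
tool_rot: [0.109, 1.495, 0.204]
force: [-3.0, -0.4, 3.6]
width: 56.0
```

```bash
python3 - <<'E'
from die import *
go([550,91,6])
snap("scene","c21"); im=cv2.imread("pics/c21.png"); cv2.imwrite("pics/c21c.png",cv2.resize(im[100:250,220:380],None,fx=4,fy=4,interpolation=cv2.INTER_CUBIC))
E
```

```text
eef [534.3  90.5   6. ] toolx [ 0.074  0.015 -0.997] zang 5.37 shift [ 1.2 -1.  15.6] t 21.3 w 56.0 F [-3.  -0.4  3.6]
```

View pics/c21c.png

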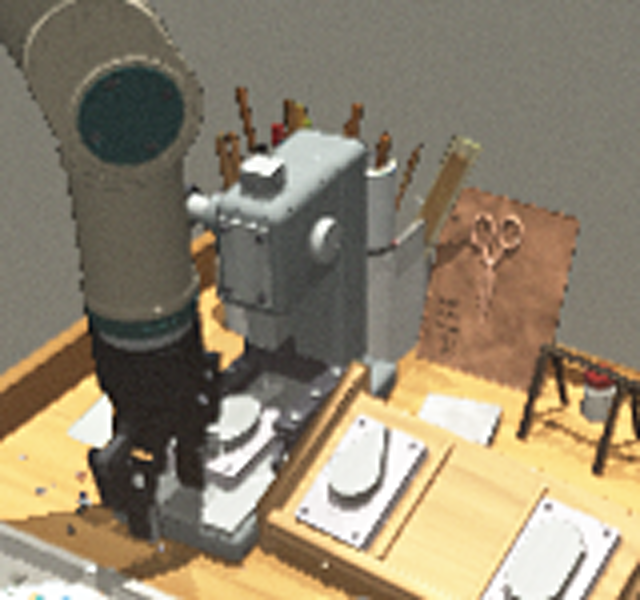

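>>> apply_moves(targets=[[[0.2,-0.3,5],0,56],[[0.3,-0.3,5],0,56],[[0.3,-0.3,5],0,56],[[0.3,0,5],0,56],[[0.3,0,5],0,56]])

```text
clock: 21.98
eef_pos: [563.6, 92.3, 6.2]
tool_rot: [0.09, 1.492, 0.185]
force: [-1.0, 0.2, -1.6]
width: 56.2
```

```bash
python3 - <<'E'
from die import *
go([582,94,6])
snap("side","s22"); im=cv2.imread("pics/s22.png"); cv2.imwrite("pics/s22c.png",cv2.resize(im[80:260,240:400],None,fx=3.3,fy=3.3,interpolation=cv2.INTER_CUBIC))
snap("scene","c22"); im=cv2.imread("pics/c22.png"); cv2.imwrite("pics/c22c.png",cv2.resize(im[100:250,220:380],None,fx=4,fy=4,interpolation=cv2.INTER_CUBIC))
E
```

```text
eef [563.6  92.3   6.2] toolx [ 0.077  0.014 -0.997] zang 5.41 shift [ 1.7 -0.  18.4] t 21.98 w 56.2 F [-1.   0.2 -1.6]
```

View pics/c22c.png

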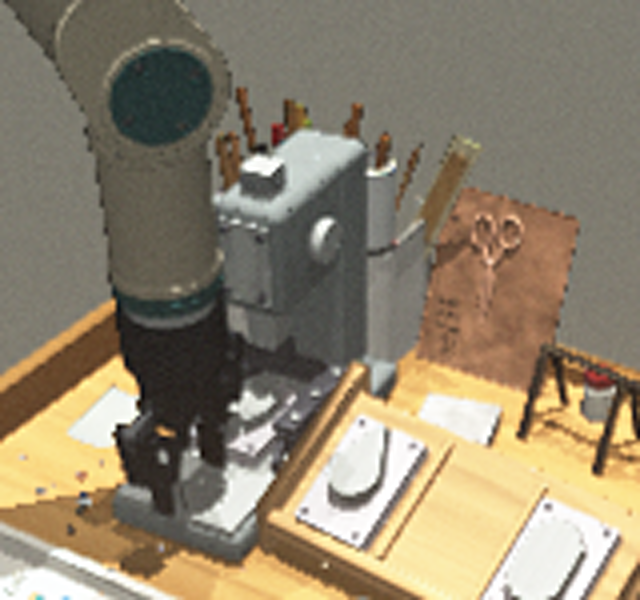

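View pics/s22c.png

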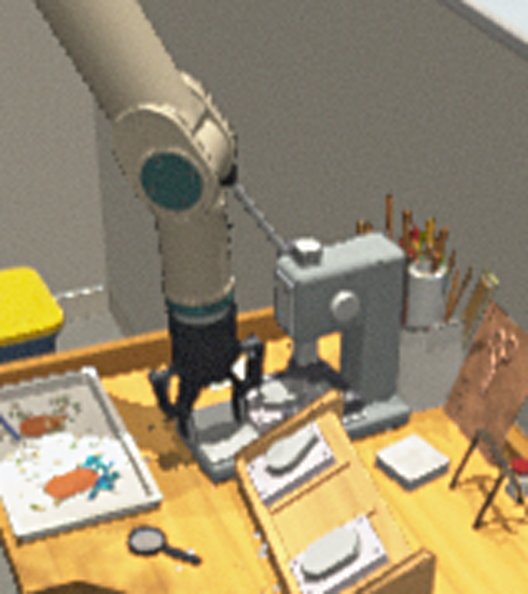

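```bash
python3 - <<'E'
from h import *
for n,t,pts in(("scene","c22",[(260,124),(275,124)]),("side","s22",[(292,134),(305,127),(303,125),(308,133),(309,133)])):
    im,d,p,z=load(t); P=cloud(n,d,p)
    for u,v in pts: print(n,u,v,P[v,u].round(0))
print(proj("side",np.array([611,188,310.])),proj("side",np.array([605,195,300.])))
P=np.load("side_P.npy"); print(P[128:138,305:314].reshape(-1,3)[::3].round(0))
E
```

```text
scene 260 124 [509.  50. 380.]
scene 275 124 [543.  31. 372.]
side 292 134 [510.  52. 382.]
side 305 127 [556.  57. 397.]
side 303 125 [549.  56. 405.]
side 308 133 [609. 178. 311.]
side 309 133 [611. 172. 313.]
[307.50844487 131.9095906 ] [305.34536992 133.8868681 ]
[[ 900. 1033.  -98.]
 [ 894.  964.  -67.]
 [ 901.  933.  -54.]
 [ 898. 1029. -103.]
 [ 614.  190.  320.]
 [ 900.  931.  -59.]
 [ 896. 1024. -107.]
 [ 613.  187.  318.]
 [ 626.  193.  313.]
 [ 604.  195.  312.]
 [ 610.  180.  317.]
 [ 622.  182.  314.]
 [ 599.  182.  315.]
 [ 611.  182.  312.]
 [ 620.  176.  313.]
 [ 600.  186.  309.]
 [ 610.  179.  310.]
 [ 621.  179.  308.]
 [ 602.  191.  302.]
 [ 608.  175.  308.]
 [ 621.  178.  304.]
 [ 897. 1029. -142.]
 [ 609.  178.  303.]
 [ 623.  184.  297.]
 [ 895. 1024. -146.]
 [ 610.  182.  297.]
 [ 623.  185.  293.]
 [ 900. 1039. -161.]
 [ 897.  976. -131.]
 [ 624.  188.  287.]]
```

>>> apply_moves(targets=[[[-2.5,0,2],0,56],[[0.2,0,5],0,56],[[0.3,0,5],0,56],[[0.3,0,4],0,56]])

```text
clock: 22.58
eef_pos: [580.2, 93.9, 9.6]
tool_rot: [0.091, 1.492, 0.185]
force: [-1.6, 0.4, -0.3]
width: 56.0
```

```bash
python3 - <<'E'
from die import *
go([582,94,8])
snap("wrist","w23")
E
```

```text
eef [580.2  93.9   9.6] toolx [ 0.077  0.015 -0.997] zang 5.41 shift [ 1.8 -0.1  1.7] t 22.57 w 56.0 F [-1.6  0.4 -0.3]
```

View pics/w23.png

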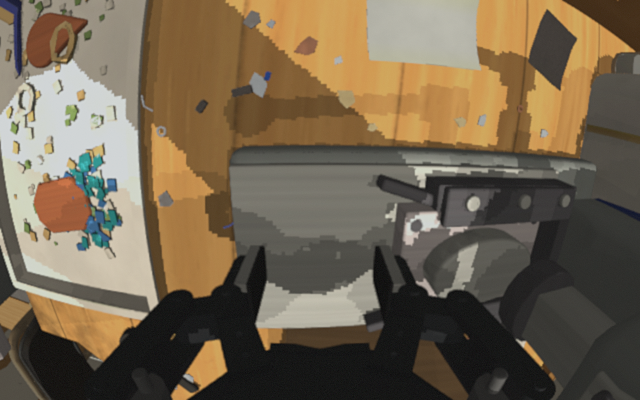

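>>> apply_moves(targets=[[[0.2,0,4],0,56],[[0.2,0,4],0,56]])

```text
clock: 22.88
eef_pos: [588.9, 94.7, 9.8]
tool_rot: [0.09, 1.492, 0.185]
force: [-1.3, 0.4, -0.6]
width: 55.9
```

```bash
python3 - <<'E'
from die import *
go([592,95,9])
snap("wrist","w24"); im,d,p,z=load("w24"); cv2.imwrite("pics/w24c.png",cv2.resize(im[160:400,320:640],None,fx=2.4,fy=2.4,interpolation=cv2.INTER_CUBIC))
P=wcloud(d,p); ex,ey,ez=frame(5.2); H=np.array([674.7,102.3,0]); q=(P-H)@np.stack([ex,ey,ez]).T
m=(d>0)&(abs(q[...,1])<25)&(q[...,2]>70)&(q[...,2]<135)&(q[...,0]>-60)&(q[...,0]<30)
h,e=np.histogram(q[m][:,0],bins=np.arange(-60,31,5)); print(list(zip(e[:-1],h)))
E
```

```text
eef [588.9  94.7   9.8] toolx [ 0.077  0.014 -0.997] zang 5.41 shift [1.1 0.  3.1] t 22.88 w 55.9 F [-1.3  0.4 -0.6]
[(np.int64(-60), np.int64(545)), (np.int64(-55), np.int64(484)), (np.int64(-50), np.int64(1053)), (np.int64(-45), np.int64(3493)), (np.int64(-40), np.int64(1423)), (np.int64(-35), np.int64(901)), (np.int64(-30), np.int64(54)), (np.int64(-25), np.int64(0)), (np.int64(-20), np.int64(587)), (np.int64(-15), np.int64(1951)), (np.int64(-10), np.int64(2326)), (np.int64(-5), np.int64(799)), (np.int64(0), np.int64(714)), (np.int64(5), np.int64(606)), (np.int64(10), np.int64(325)), (np.int64(15), np.int64(21)), (np.int64(20), np.int64(0)), (np.int64(25), np.int64(0))]
```

View pics/w24c.png

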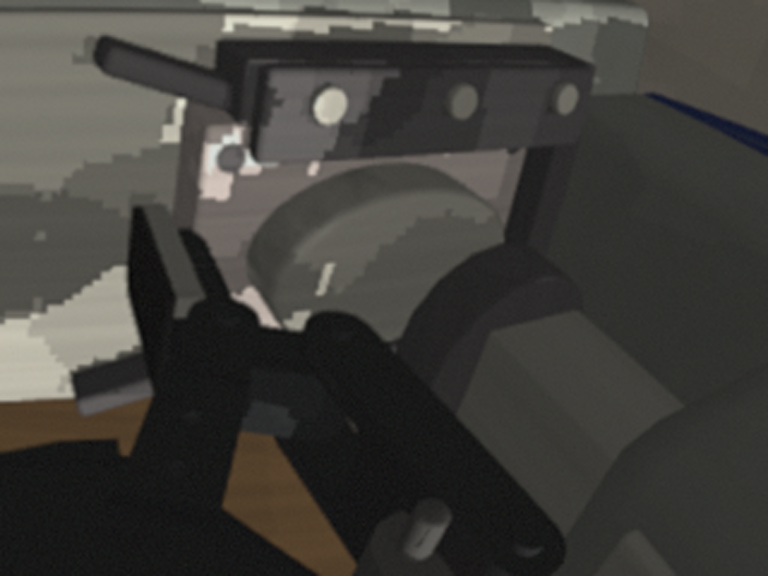

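>>> apply_moves(targets=[[[0.1,0,2.5],0,56],[[0.1,0,2.5],0,56]])

```text
clock: 23.18
eef_pos: [589.2, 94.7, 9.3]
tool_rot: [0.125, 1.5, 0.219]
force: [-11.0, -1.8, 3.7]
width: 56.1
```

```bash
python3 - <<'E'
from die import *
go([592,95,9])
E
```

```text
eef [589.2  94.7   9.3] toolx [ 0.069  0.015 -0.998] zang 5.35 shift [0.5 0.  2.7] t 23.18 w 56.1 F [-11.   -1.8   3.7]
```

>>> apply_moves(targets=[[[0,0,4],0,56],[[0,0,4],0,56]])

```text
clock: 23.42
eef_pos: [587.2, 94.5, 8.3]
tool_rot: [0.22, 1.517, 0.312]
force: [-12.9, -1.6, 4.2]
width: 55.8
```

```bash
python3 - <<'E'
from die import *
go([592,95,9])
snap("wrist","w25"); im,d,p,z=load("w25")
ex,ey,ez=frame(5.2)
for zz,nm in((50,"a"),(58,"b"),(64,"c")):
    O=np.array([674.7,102.3,zz])+0*ex
    cv2.imwrite(f"pics/r25{nm}.png",wrect(im,p,O,-ey,ex,60,60,4))
a=np.hstack([cv2.imread(f"pics/r25{k}.png")[:,:270] for k in "ac"]); cv2.imwrite("pics/r25.png",a)
E
```

```text
eef [587.2  94.5   8.3] toolx [ 0.052  0.017 -0.999] zang 5.21 shift [-0.4  0.   4.8] t 23.43 w 55.8 F [-12.9  -1.6   4.2]
```

View pics/r25.png

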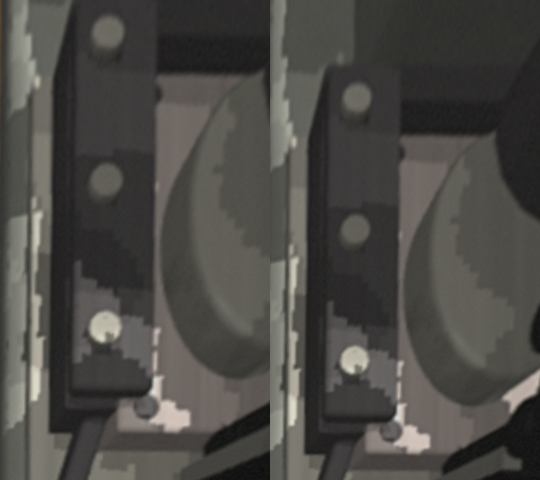

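>>> apply_moves(targets=[[[-1,0,-6],0,56],[[0,0,-15],0,56],[[0,0,-25],0,56],[[-10,0,-30],0,56],[[-25,0,-15],0,56],[[-30,0,0],0,56],[[-30,0,0],0,56],[[0,0,0],0,56]])

```text
clock: 24.48
eef_pos: [495.8, 83.9, 103.9]
tool_rot: [0.131, 1.501, 0.222]
force: [-0.4, 0.2, 0.2]
width: 55.8
```

```bash
python3 - <<'E'
from die import *
go([592,95,9])
snap("wrist","w26"); im,d,p,z=load("w26")
snap("scene","c26"); im=cv2.imread("pics/c26.png"); cv2.imwrite("pics/c26c.png",cv2.resize(im[165:250,235:340],None,fx=6,fy=6,interpolation=cv2.INTER_CUBIC))
ex,ey,ez=frame(5.2)
im,d,p,z=load("w26")
O=np.array([674.7,102.3,50])-20*ex
cv2.imwrite(f"pics/r26.png",wrect(im,p,O,-ey,ex,65,65,5))
print(proj("scene",np.array([612,190,307.])))
E
```

```text
eef [495.8  83.9 103.9] toolx [ 0.068  0.015 -0.998] zang 5.16 shift [101.4   1.5  90. ] t 24.48 w 55.8 F [-0.4  0.2  0.2]
[244.30231236 123.65262048]
```

View pics/c26c.png

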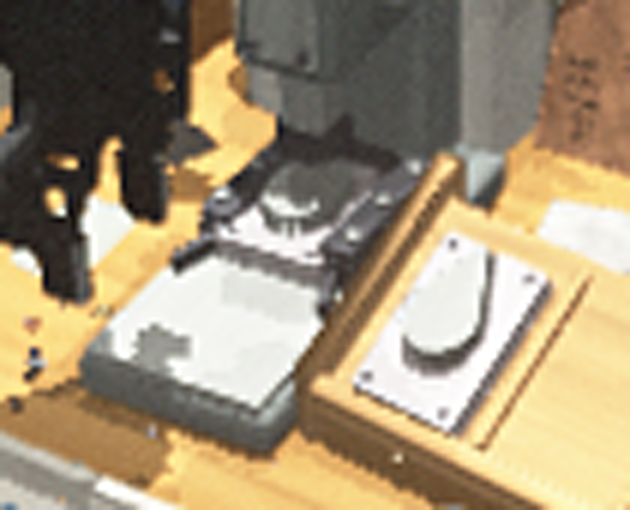

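View pics/w26.png

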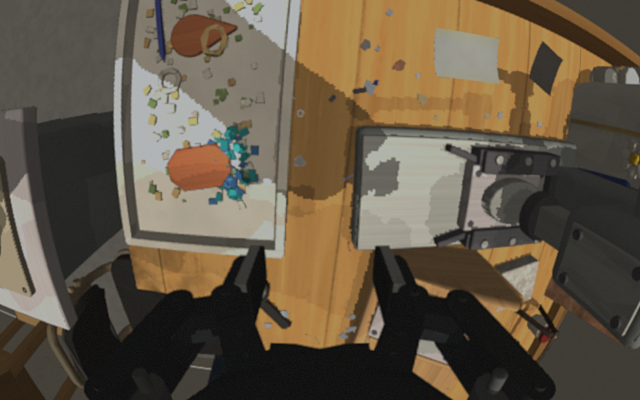

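```bash
python3 - <<'E'
import cv2
im=cv2.imread("pics/w26.png"); cv2.imwrite("pics/w26c.png",cv2.resize(im[120:260,430:570],None,fx=5,fy=5,interpolation=cv2.INTER_CUBIC)[:600])
E
```

```text
(no output)
```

View pics/r26.png

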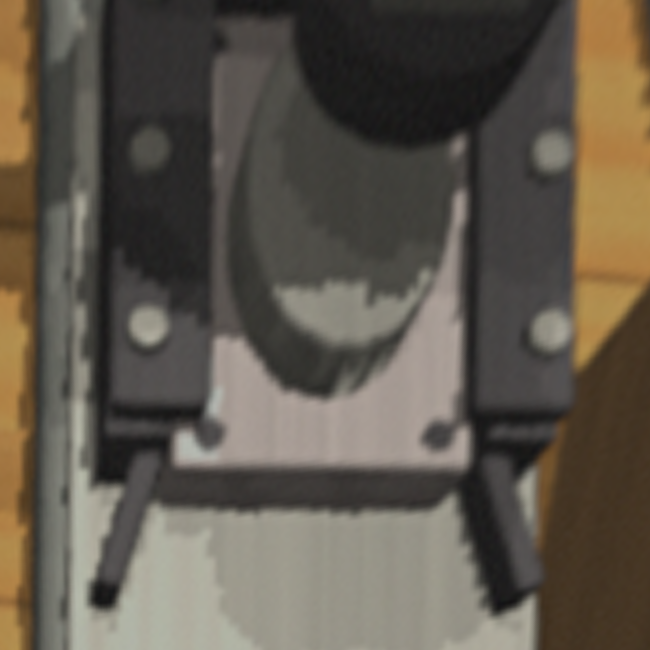

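View pics/w26c.png

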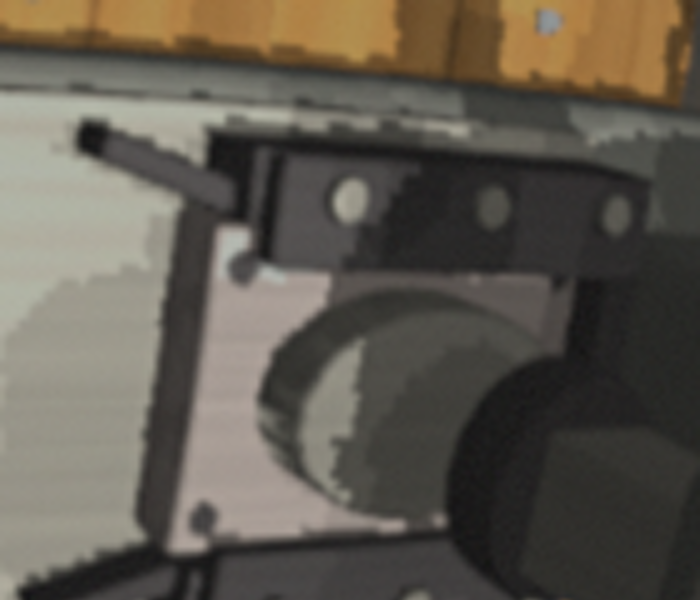

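```bash
python3 - <<'E'
from h import *
im,d,p,z=load("w26"); ex,ey,ez=frame(5.2)
O=np.array([674.7,102.3,34])-95*ex
cv2.imwrite("pics/r26b.png",wrect(im,p,O,-ey,ex,60,70,4))
im,d,p,z=load("w19")
cv2.imwrite("pics/r19b.png",wrect(im,p,O,-ey,ex,60,70,4))
# ram circle fit
im,d,p,z=load("w26")
pts=np.array([(455,460),(465,420),(490,385),(530,362),(455,500),(470,540)],float)/5+[430,120]
for zz in(84,86):
    X=rayplane(pts,p,np.array([0,0,zz]),np.array([0,0,1.])); H=np.array([674.7,102.3,0]); q=(X-H)@np.stack([ex,ey,ez]).T
    from scipy.optimize import least_squares
    f=least_squares(lambda c:np.hypot(q[:,0]-c[0],q[:,1]-c[1])-20,[0,0]); print(zz,f.x,f.fun.round(1))
E
```

```text
84 [ 5.77052135 -0.72941083] [ 0.4  1.2  0.4 -1.8 -0.5 -1. ]
86 [3.92976556 0.07473751] [ 0.4  1.2  0.4 -1.8 -0.5 -1.1]
```

View pics/r26b.png

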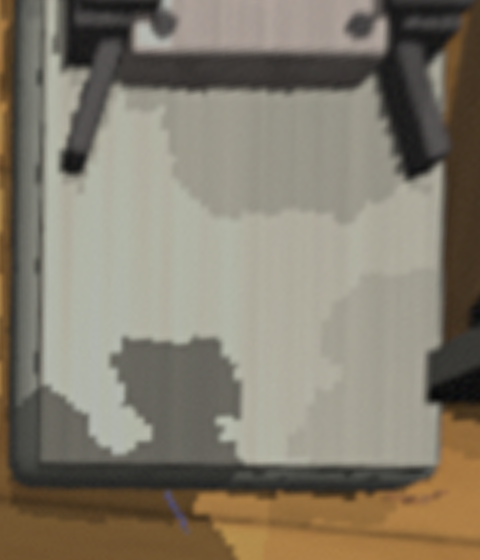

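```bash
python3 - <<'E'
from h import *
ex,ey,ez=frame(5.2); H=np.array([674.7,102.3,0])
for t in("w24","w25"):
    im,d,p,z=load(t); P=wcloud(d,p); q=(P-H)@np.stack([ex,ey,ez]).T
    R=Rt.from_euler("xyz",z["rot"]).as_matrix(); g=(P-z["eef"])@R
    print(t)
    for a in range(60,170,8):
        m=(d>0)&(q[...,2]>a)&(q[...,2]<a+8)&(abs(q[...,1])<28)&(q[...,0]>-70)&(q[...,0]<30)
        if m.sum()<5: print(a,m.sum()); continue
        x=np.sort(q[m][:,0]); gaps=np.where(np.diff(x)>4)[0]
        print(a,m.sum(),x[[0,-1]].round(0),[(x[i].round(0),x[i+1].round(0)) for i in gaps])
    # where is head front: points y within 29, z>138
    m=(d>0)&(q[...,2]>100)&(q[...,2]<240)&(abs(q[...,1])<30)&(q[...,0]>-50)&(q[...,0]<10)
    h,e=np.histogram(q[m][:,0],bins=np.arange(-50,11,4)); print(list(zip(e[:-1].tolist(),h.tolist())))
im,d,p,z=load("w26"); P=wcloud(d,p); q=(P-H)@np.stack([ex,ey,ez]).T
m=(d>0)&(q[...,2]>142)&(q[...,2]<225)&(abs(q[...,1])<35)&(q[...,0]>-50)&(q[...,0]<10)
h,e=np.histogram(q[m][:,0],bins=np.arange(-50,11,2)); print("w26 head",list(zip(e[:-1].tolist(),h.tolist())))
E
```

```text
w24
60 4495 [-63.  26.] [(np.float64(-49.0), np.float64(-37.0))]
68 450 [-64. -49.] []
76 412 [-64. -44.] [(np.float64(-51.0), np.float64(-47.0))]
84 1501 [-66.  10.] [(np.float64(-33.0), np.float64(-19.0))]
92 3983 [-68.  18.] [(np.float64(-32.0), np.float64(-19.0))]
100 2181 [-70.  14.] [(np.float64(-57.0), np.float64(-45.0)), (np.float64(-31.0), np.float64(-12.0))]
108 2481 [-70.  14.] [(np.float64(-61.0), np.float64(-44.0)), (np.float64(-30.0), np.float64(-12.0))]
116 2686 [-70.  15.] [(np.float64(-65.0), np.float64(-44.0)), (np.float64(-29.0), np.float64(-12.0))]
124 2675 [-70.  14.] [(np.float64(-61.0), np.float64(-50.0)), (np.float64(-29.0), np.float64(-12.0))]
132 2003 [-70.   8.] [(np.float64(-60.0), np.float64(-50.0)), (np.float64(-28.0), np.float64(-20.0)), (np.float64(2.0), np.float64(8.0))]
140 2477 [-42.  16.] []
148 503 [-30.   0.] []
156 0
164 0
[(-50, 286), (-46, 2114), (-42, 1940), (-38, 1246), (-34, 885), (-30, 350), (-26, 1058), (-22, 317), (-18, 200), (-14, 1382), (-10, 1835), (-6, 549), (-2, 482), (2, 424), (6, 373)]
w25
60 4488 [-63.  29.] [(np.float64(-49.0), 
[... 562 characters left out ...]
t64(-27.0), np.float64(-12.0))]
132 1579 [-69.   3.] [(np.float64(-59.0), np.float64(-48.0)), (np.float64(-26.0), np.float64(-20.0))]
140 1798 [-40.  10.] []
148 40 [-27. -24.] []
156 0
164 0
[(-50, 178), (-46, 965), (-42, 2510), (-38, 1180), (-34, 1018), (-30, 419), (-26, 764), (-22, 209), (-18, 132), (-14, 1300), (-10, 1858), (-6, 513), (-2, 491), (2, 428), (6, 359)]
w26 head [(-50, 0), (-48, 0), (-46, 0), (-44, 0), (-42, 0), (-40, 0), (-38, 0), (-36, 0), (-34, 56), (-32, 343), (-30, 2602), (-28, 2781), (-26, 1237), (-24, 755), (-22, 243), (-20, 170), (-18, 141), (-16, 86), (-14, 47), (-12, 53), (-10, 48), (-8, 49), (-6, 40), (-4, 43), (-2, 37), (0, 41), (2, 34), (4, 31), (6, 29), (8, 29)]
```

```bash
python3 - <<'E'
import cv2
im=cv2.imread("pics/w25.png"); cv2.imwrite("pics/w25c.png",cv2.resize(im[200:400,380:640],None,fx=3,fy=3,interpolation=cv2.INTER_CUBIC))
E
```

```text
(no output)
```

View pics/w25c.png

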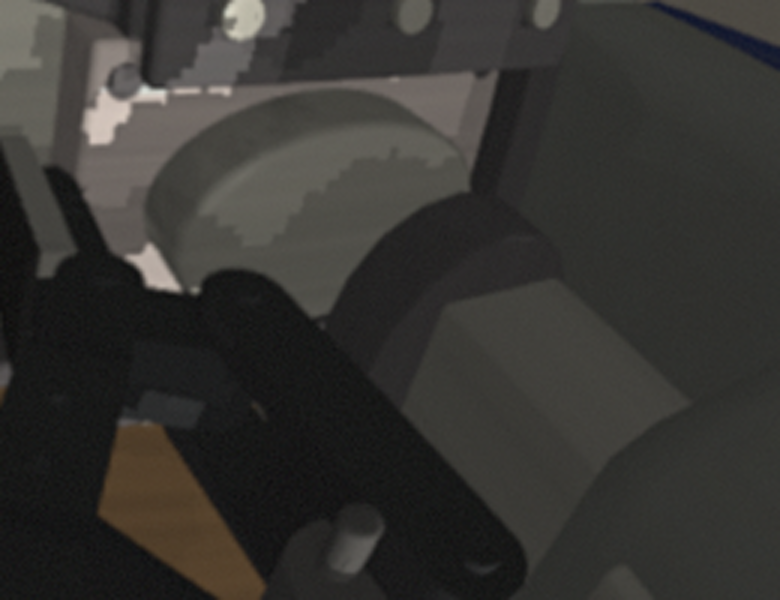

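>>> apply_moves(targets=[[[0,0,10],0,85],[[0,0,18],0,85],[[2,0,18],0,85],[[12,0,12],0,85],[[20,0,2],0,85],[[20,0,0],0,85],[[15,0,0],0,85],[[5,0,0],0,85],[[0,0,0],0,85]])

```text
clock: 25.7
eef_pos: [558.2, 90.1, 20.4]
tool_rot: [0.15, 1.515, 0.24]
force: [0.5, -0.4, 0.1]
width: 84.8
```

```bash
python3 - <<'E'
from h import *
go([562,92,2])
s,p,im,d=snap("wrist","w27")
R=Rt.from_euler("xyz",s["tool_rot"]).as_matrix()
P=wcloud(d,p); g=(P-s["eef_pos"])@R
for sg in(1,-1):
    m=(d>0)&(sg*g[...,2]>40)&(sg*g[...,2]<60)&(abs(g[...,1])<13)&(g[...,0]>-60)&(d<175)
    print(sg,m.sum(),np.percentile(g[m],[1,50,97,99],axis=0).round(1))
E
```

```text
eef [558.2  90.1  20.4] toolx [ 0.054  0.013 -0.998] zang 5.11 shift [18.6  1.4  3. ] t 25.7 w 84.8 F [ 0.5 -0.4  0.1]
1 1697 [[-59.7 -10.   40.4]
 [-44.2   6.9  44.6]
 [ -9.9  12.1  58.1]
 [ -9.5  12.7  59.2]]
-1 1005 [[-59.9  -9.9 -55.7]
 [-51.3   7.1 -42.6]
 [-39.8  11.8 -42. ]
 [-38.7  12.  -41.8]]
```

View pics/w27.png

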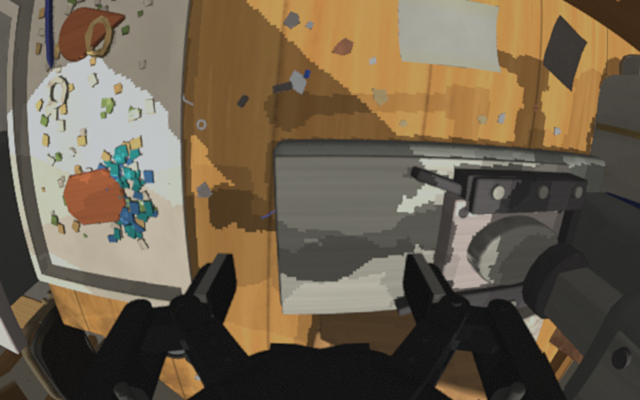

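>>> apply_moves(targets=[[[6,0.8,0],0,85],[[7,0.8,0],0,85],[[5,0,0],0,85],[[1.5,0,0],0,85],[[0,0,3],0,85],[[0,0,0],0,85]])

```text
clock: 26.5
eef_pos: [563.7, 92.8, 1.6]
tool_rot: [0.146, 1.512, 0.236]
force: [0.4, -0.8, 0.4]
width: 84.8
```

```bash
python3 - <<'E'
from h import *
go([562,92,0])
E
```

```text
eef [563.7  92.8   1.6] toolx [ 0.057  0.014 -0.998] zang 5.15 shift [ 1.5 -0.7 -1.9] t 26.5 w 84.8 F [ 0.4 -0.8  0.4]
```

>>> apply_moves(targets=[[[0.1,0,4],0,85],[[0.2,0,4],0,85],[[0.1,0,2],0,85]])

```text
clock: 26.88
eef_pos: [574.7, 93.8, 2.2]
tool_rot: [0.144, 1.511, 0.234]
force: [-0.1, -1.0, 0.0]
width: 84.8
```

```bash
python3 - <<'E'
from h import *
go([576,92,0])
E
```

```text
eef [574.7  93.8   2.2] toolx [ 0.058  0.014 -0.998] zang 5.15 shift [ 2.2 -1.9  1. ] t 26.88 w 84.8 F [-0.1 -1.   0. ]
```

>>> apply_moves(targets=[[[0.1,0,3],0,85],[[0.1,0,3],0,85]])

```text
clock: 27.12
eef_pos: [578.8, 94.3, 2.0]
tool_rot: [0.169, 1.515, 0.259]
force: [-5.3, -0.8, 4.9]
width: 85.0
```

```bash
python3 - <<'E'
from h import *
go([576,92,0])
s,p,im,d=snap("wrist","w28"); ex,ey,ez=frame(5.2)
cv2.imwrite("pics/r28.png",np.hstack([wrect(im,p,np.array([674.7,102.3,50])-10*ex,-ey,ex,60,70,4)[:,:300],wrect(im,p,np.array([674.7,102.3,34])-80*ex,-ey,ex,60,70,4)[:,:300]]))
E
```

```text
eef [578.8  94.3   2. ] toolx [ 0.054  0.014 -0.998] zang 5.15 shift [ 1.8 -2.1 -3.1] t 27.12 w 85.0 F [-5.3 -0.8  4.9]
```

View pics/r28.png

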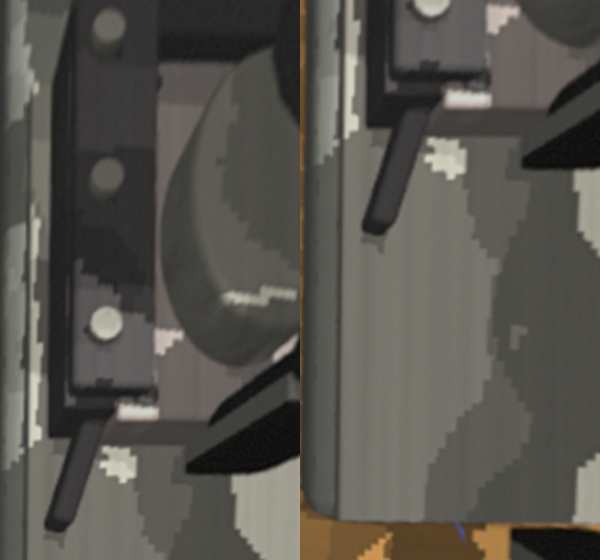

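>>> apply_moves(targets=[[[-0.3,-0.5,3],0,85],[[0,-0.5,3],0,85]])

```text
clock: 27.42
eef_pos: [580.6, 94.4, 2.2]
tool_rot: [0.254, 1.523, 0.344]
force: [-12.2, -0.5, 12.7]
width: 85.3
```

```bash
python3 - <<'E'
from h import *
go([576,92,0])
E
```

```text
eef [580.6  94.4   2.2] toolx [ 0.045  0.016 -0.999] zang 5.18 shift [ 1.9 -2.  -4.9] t 27.43 w 85.3 F [-12.2  -0.5  12.7]
```

>>> apply_moves(targets=[[[-0.2,0,3.5],0,85],[[-0.2,0,3.5],0,85]])

```text
clock: 27.68
eef_pos: [579.9, 94.6, 2.9]
tool_rot: [0.435, 1.534, 0.525]
force: [-11.8, -1.8, 11.1]
width: 85.2
```

```bash
python3 - <<'E'
from h import *
go([576,92,0])
s,p,im,d=snap("wrist","w29"); ex,ey,ez=frame(5.2)
cv2.imwrite("pics/r29.png",np.hstack([wrect(im,p,np.array([674.7,102.3,50])-10*ex,-ey,ex,60,70,4)[:,:300],wrect(im,p,np.array([674.7,102.3,34])-80*ex,-ey,ex,60,70,4)[:,:300]]))
cv2.imwrite("pics/w29c.png",cv2.resize(im[160:400,380:640],None,fx=2.4,fy=2.4,interpolation=cv2.INTER_CUBIC))
E
```

```text
eef [579.9  94.6   2.9] toolx [ 0.032  0.018 -0.999] zang 5.15 shift [ 2.7 -2.2 -4.2] t 27.68 w 85.2 F [-11.8  -1.8  11.1]
```

View pics/r29.png

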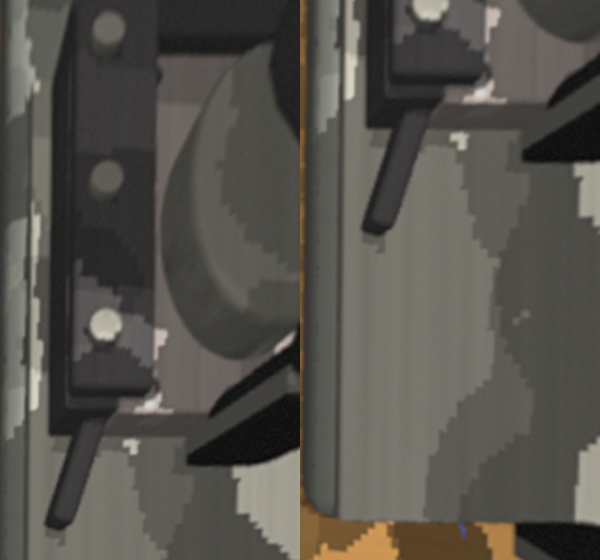

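View pics/w29c.png

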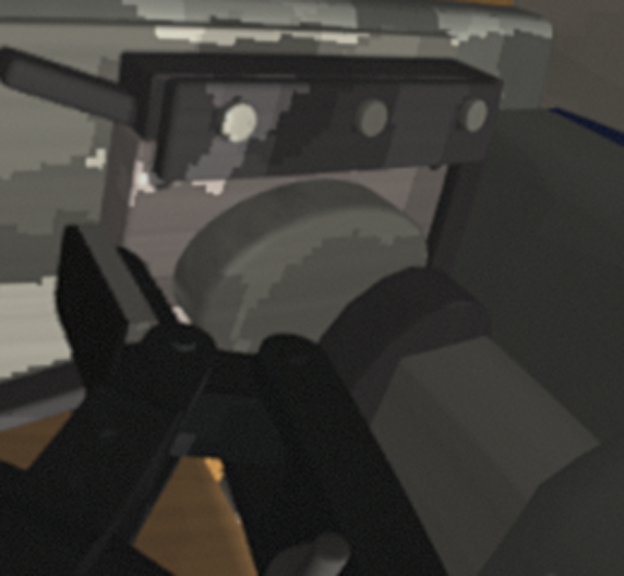

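>>> apply_moves(targets=[[[0,0,-6],0,85],[[0,0,-15],0,85],[[0,0,-25],0,85],[[-10,0,-30],0,85],[[-30,0,-15],0,60],[[-45,0,0],0,20],[[-50,0,0],0,0],[[-50,0,0],0,0],[[-50,0,0],0,0],[[-40,0,0],0,0]])

```text
clock: 28.98
eef_pos: [483.3, 81.0, 281.5]
tool_rot: [0.215, 1.522, 0.303]
force: [0.3, 0.1, -0.0]
width: -0.1
```

```bash
python3 - <<'E'
from h import *
# ball triangulation from initial pictures
o=[]
for n,(u0,v0) in (("scene",(246,124)),("side",(309,132))):
    im=cv2.imread(f"pics/{n}0.png"); g=im.max(2)
    w=g[v0-12:v0+13,u0-12:u0+13]; m=(w<60).astype(np.uint8); m=cv2.morphologyEx(m,cv2.MORPH_OPEN,np.ones((5,5),np.uint8))
    v,u=np.nonzero(m); c=np.array([u.min()+u.max(),v.min()+v.max()])/2+[u0-12,v0-12]; print(n,c,len(u),u.min(),u.max(),v.min(),v.max(),(u.mean()+u0-12,v.mean()+v0-12)); o.append((n,np.array([u.mean()+u0-12,v.mean()+v0-12])))
A=[];b=[]
for n,c in o:
    p=cam(n); r=np.array([(c[0]-p["cx"])/p["fx"],(c[1]-p["cy"])/p["fy"],1])@p["R"]; r/=np.linalg.norm(r); C=-p["R"].T@p["t"]; M=np.eye(3)-np.outer(r,r); A.append(M); b.append(M@C)
X=np.linalg.solve(sum(A),sum(b)); print(X,[ (proj(n,X)-c).round(1) for n,c in o])
go([612,190,330])
snap("scene","c30"); im=cv2.imread("pics/c30.png"); cv2.imwrite("pics/c30c.png",cv2.resize(im[90:250,200:400],None,fx=3.8,fy=3.8,interpolation=cv2.INTER_CUBIC)[:600])
E
```

```text
scene [245.5 125. ] 52 8 15 10 16 (np.float64(245.61538461538464), np.float64(124.78846153846155))Traceback (most recent call last):
  File "<stdin>", line 7, in <module>
    return umr_minimum(a, axis, None, out, keepdims, initial, where)
ValueError: zero-size array to reduction operation minimum which has no identity
```

```bash
python3 - <<'E'
from h import *
o=[]
for n,(u0,v0) in (("scene",(246,124)),("side",(309,132))):
    im=cv2.imread(f"pics/{n}0.png"); g=im.max(2)
    w=g[v0-12:v0+13,u0-12:u0+13]; m=(w<70).astype(np.uint8); m=cv2.morphologyEx(m,cv2.MORPH_OPEN,np.ones((3,3),np.uint8))
    v,u=np.nonzero(m); print(n,len(u),u.min(),u.max(),v.min(),v.max()); o.append((n,np.array([u.mean()+u0-12,v.mean()+v0-12])))
A=[];b=[]
for n,c in o:
    p=cam(n); r=np.array([(c[0]-p["cx"])/p["fx"],(c[1]-p["cy"])/p["fy"],1])@p["R"]; r/=np.linalg.norm(r); C=-p["R"].T@p["t"]; M=np.eye(3)-np.outer(r,r); A.append(M); b.append(M@C)
X=np.linalg.solve(sum(A),sum(b)); print(X,[ (proj(n,X)-c).round(1) for n,c in o])
ex,ey,ez=frame(5.2); print("press",((X-[677,102.5,0])@np.stack([ex,ey,ez]).T).round(1))
go([X[0],X[1],330])
snap("scene","c30"); im=cv2.imread("pics/c30.png"); cv2.imwrite("pics/c30c.png",cv2.resize(im[90:250,200:400],None,fx=3.7,fy=3.7,interpolation=cv2.INTER_CUBIC)[:600])
E
```

```text
scene 82 7 16 7 16
side 34 8 14 10 15
[613.31032932 185.85819774 307.86005429] [array([-0. , -0.1]), array([-0. ,  0.1])]
press [-55.9  88.8 307.9]
eef [483.3  81.  281.5] toolx [ 0.046  0.015 -0.999] zang 5.03 shift [-40.9  93.5 140.9] t 28.98 w -0.1 F [ 0.3  0.1 -0. ]
```

View pics/c30c.png

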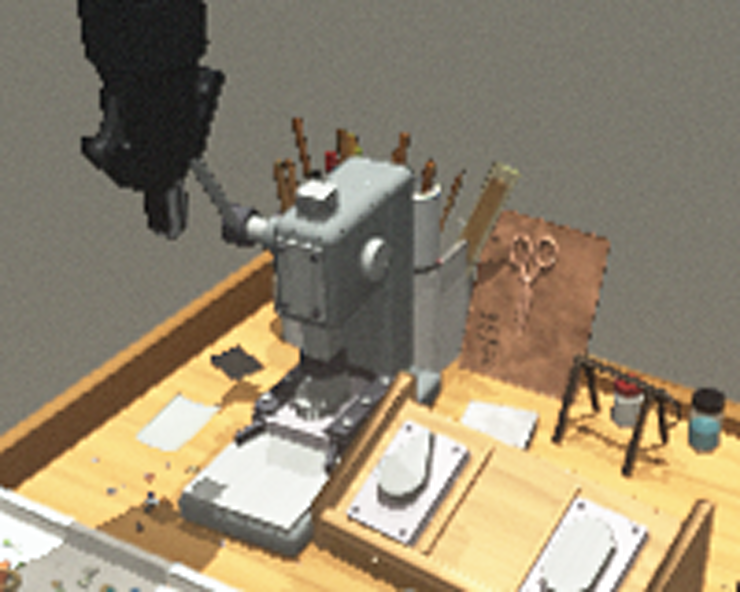

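>>> apply_moves(targets=[[[-20,0,0],0,0],[[-5,10,15],0,0],[[0,17,26],0,0],[[0,18,28],0,0],[[0,18,28],0,0],[[0,16,24],0,0],[[0,8,10],0,0],[[0,0,0],0,0]])

```text
clock: 30.02
eef_pos: [617.0, 182.3, 324.2]
tool_rot: [0.222, 1.497, 0.311]
force: [-0.4, -0.6, -0.3]
width: -0.1
```

```bash
python3 - <<'E'
from h import *
go([614,189.5,312])
snap("scene","c31"); im=cv2.imread("pics/c31.png"); cv2.imwrite("pics/c31c.png",cv2.resize(im[60:180,190:340],None,fx=4,fy=4,interpolation=cv2.INTER_CUBIC)[:600])
snap("side","s31"); im=cv2.imread("pics/s31.png"); cv2.imwrite("pics/s31c.png",cv2.resize(im[60:180,240:390],None,fx=4,fy=4,interpolation=cv2.INTER_CUBIC)[:600])
E
```

```text
eef [617.  182.3 324.2] toolx [ 0.07   0.023 -0.997] zang 5.03 shift [12.1  7.2 -3.3] t 30.02 w -0.1 F [-0.4 -0.6 -0.3]
```

View pics/c31c.png

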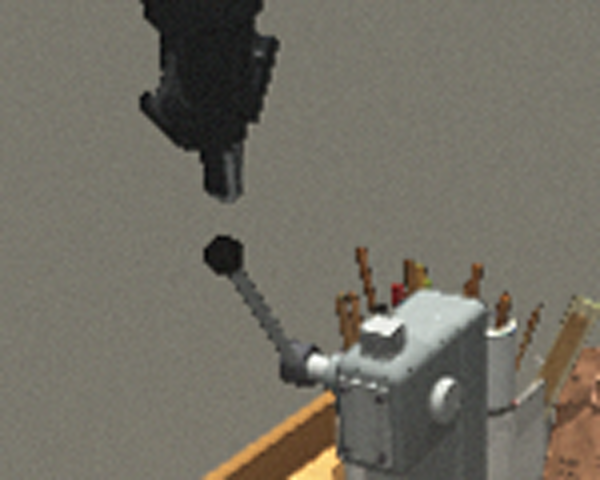

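View pics/s31c.png

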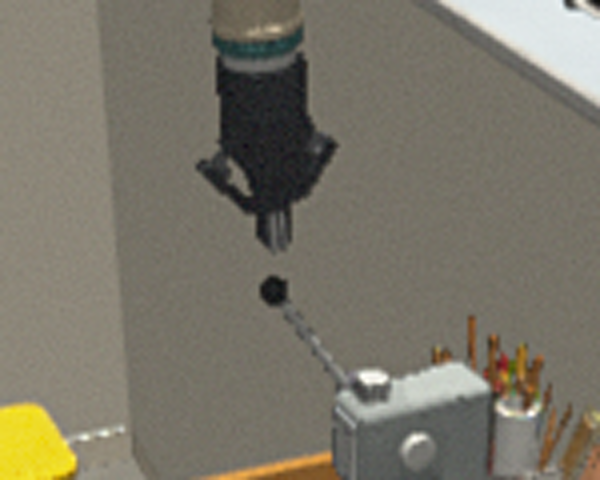

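>>> apply_moves(targets=[[[8,3,-2],0,0],[[10,3,-3],0,0],[[8,1,-1],0,0],[[2,0,0],0,0],[[0,0,0],0,0]])

```text
clock: 30.75
eef_pos: [609.3, 187.5, 294.5]
tool_rot: [0.245, 1.498, 0.33]
force: [-0.7, 0.2, -0.7]
width: 0.1
```

```bash
python3 - <<'E'
from h import *
go([614.6,189.5,293])
E
```

```text
eef [609.3 187.5 294.5] toolx [ 0.068  0.023 -0.997] zang 4.81 shift [1.9 1.6 5.3] t 30.75 w 0.1 F [-0.7  0.2 -0.7]
```

>>> apply_moves(targets=[[[2,1.5,4],0,0],[[5,0.5,-4],0,0],[[5.5,0,-8],0,0],[[6,0,-8],0,0]])

```text
clock: 31.25
eef_pos: [595.4, 187.7, 280.5]
tool_rot: [0.271, 1.495, 0.355]
force: [-1.9, 0.1, 3.6]
width: 0.1
```

```bash
cat > lev.py <<'E'
from h import *
import sys
ex,ey,ez=frame(5.2)
s=status.read_state(); R=Rt.from_euler("xyz",s["tool_rot"]).as_matrix(); tip=s["eef_pos"]-29*R[:,0]
q=(tip-[677,102.5,0])@np.stack([ex,ey,ez]).T
h=(q[2]-14-180)/150; phi=np.degrees(np.arcsin(np.clip(h,-1,1))); th=np.radians(60-phi)
print("tip press",q.round(1),"phi",phi.round(1),"theta est",th.round(3),"ball x",(19-150*np.cos(np.radians(phi))).round(1),"toolx",R[:,0].round(3),"F",s["force"].round(1),"t",s["clock"])
E
python3 lev.py
```

```text
tip press [-75.7  91.7 309.4] phi 50.3 theta est 0.169 ball x -76.8 toolx [ 0.071  0.026 -0.997] F [-1.9  0.1  3.6] t 31.25
```

>>> apply_moves(targets=[[[6.5,0,-8],0,0],[[6.6,0,-7.6],0,0],[[7,0,-7.1],0,0],[[7.6,0,-6.6],0,0]])

```text
clock: 31.75
eef_pos: [566.9, 185.4, 250.6]
tool_rot: [0.279, 1.494, 0.363]
force: [-2.6, -0.5, 3.7]
width: 0.3
```

```bash
python3 lev.py
```

```text
tip press [-104.3   92.   279.6] phi 34.8 theta est 0.44 ball x -104.2 toolx [ 0.071  0.027 -0.997] F [-2.6 -0.5  3.7] t 31.75
```

>>> apply_moves(targets=[[[7.9,0,-6.1],0,0],[[8.4,0,-5.6],0,0],[[8.7,0,-5],0,0],[[9,0,-4.4],0,0]])

```text
clock: 32.25
eef_pos: [545.4, 183.8, 211.5]
tool_rot: [0.273, 1.498, 0.356]
force: [-3.1, -1.0, 4.0]
width: 0.0
```

```bash
python3 lev.py
```

```text
tip press [-125.7   92.3  240.4] phi 18.0 theta est 0.732 ball x -123.6 toolx [ 0.068  0.025 -0.997] F [-3.1 -1.   4. ] t 32.25
```

>>> apply_moves(targets=[[[9,0,-2.5],0,0],[[9,0,-2],0,0],[[9,0,-1.5],0,0]])

```text
clock: 32.62
eef_pos: [537.3, 183.2, 180.6]
tool_rot: [0.29, 1.505, 0.373]
force: [-4.9, -1.6, 1.9]
width: 0.2
```

```bash
python3 lev.py
```

```text
tip press [-133.6   92.5  209.6] phi 6.0 theta est 0.943 ball x -130.2 toolx [ 0.061  0.024 -0.998] F [-4.9 -1.6  1.9] t 32.625
```

>>> apply_moves(targets=[[[7,0,0],0,0],[[6,0,0],0,0],[[4,0,0],0,0]])

```text
clock: 33.0
eef_pos: [535.5, 183.0, 160.3]
tool_rot: [0.303, 1.512, 0.386]
force: [-3.5, -1.1, 1.6]
width: -0.1
```

```bash
python3 lev.py
```

```text
tip press [-135.3   92.5  189.3] phi -1.8 theta est 1.079 ball x -130.9 toolx [ 0.055  0.022 -0.998] F [-3.5 -1.1  1.6] t 33.0
```

>>> apply_moves(targets=[[[3,0,0.5],0,0],[[3,0,0.5],0,0]])

```text
clock: 33.25
eef_pos: [535.7, 183.0, 153.8]
tool_rot: [0.318, 1.514, 0.401]
force: [-7.5, -2.4, 10.3]
width: -0.0
```

```bash
python3 lev.py
```

```text
tip press [-135.    92.4  182.7] phi -4.3 theta est 1.123 ball x -130.6 toolx [ 0.052  0.022 -0.998] F [-7.5 -2.4 10.3] t 33.25
```

>>> apply_moves(targets=[[[3,0,0.5],0,0]])

```text
clock: 33.38
eef_pos: [535.9, 183.0, 151.7]
tool_rot: [0.345, 1.515, 0.429]
force: [-11.2, -1.0, 20.7]
width: 0.4
```

```bash
python3 lev.py
```

```text
tip press [-134.8   92.5  180.6] phi -5.1 theta est 1.136 ball x -130.4 toolx [ 0.051  0.023 -0.998] F [-11.2  -1.   20.7] t 33.375
```

>>> apply_moves(targets=[[[0,0,0],0,0],[[-5,0,0],0,0],[[-15,0,0],0,0],[[-30,0,-10],0,0],[[-40,0,-20],0,0],[[-40,0,-30],0,0],[[0,0,-30],0,0],[[0,0,0],0,0]])

```text
clock: 34.38
eef_pos: [447.7, 174.8, 287.2]
tool_rot: [0.318, 1.49, 0.401]
force: [0.4, 0.7, 0.2]
width: 0.1
```

```bash
python3 - <<'E'
from h import *
go([500,180,300])
for n,t,b in (("scene","c40",(120,250,220,390)),("side","s40",(120,270,240,420))):
    s,p,im,d=snap(n,t); cv2.imwrite(f"pics/{t}c.png",cv2.resize(im[b[0]:b[1],b[2]:b[3]],None,fx=4,fy=4,interpolation=cv2.INTER_CUBIC)[:600,:800])
snap("wrist","w40")
E
```

```text
eef [447.7 174.8 287.2] toolx [ 0.075  0.032 -0.997] zang 4.66 shift [-8.7  1.1 53.3] t 34.38 w 0.1 F [0.4 0.7 0.2]
```

View pics/c40c.png

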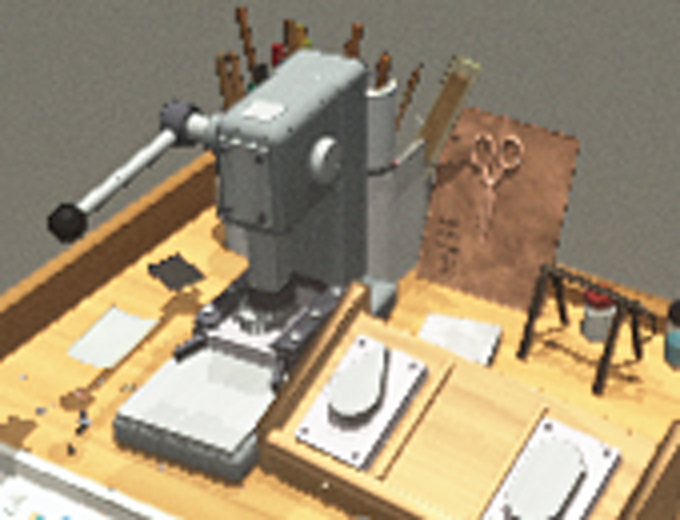

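View pics/s40c.png

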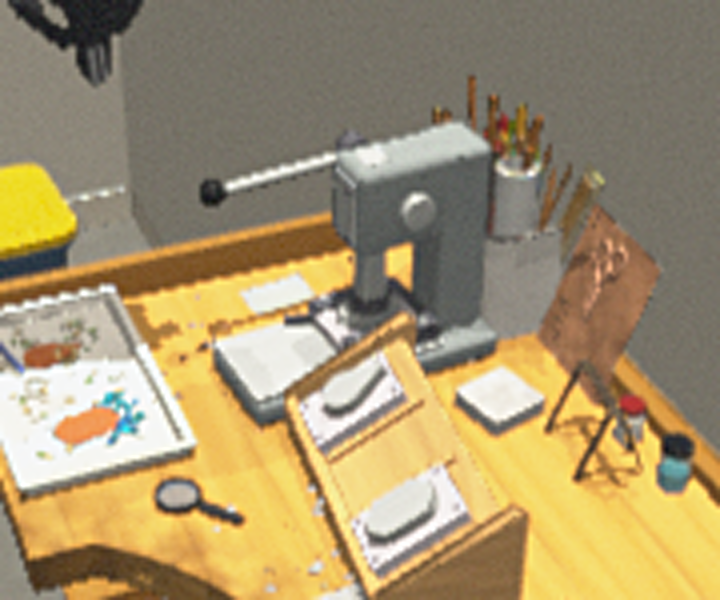

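View pics/w40.png

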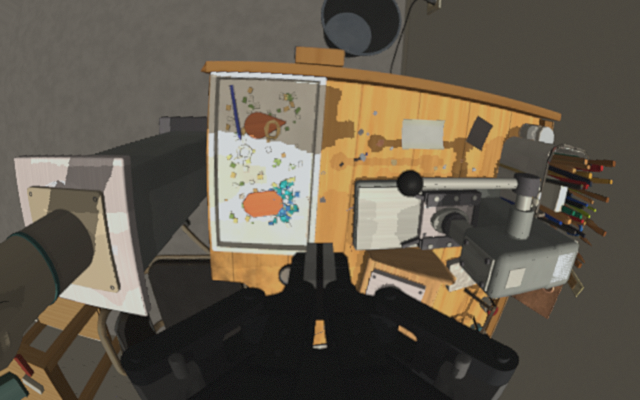

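```bash
python3 - <<'E'
from h import *
o=[("scene",np.array([220+67/4,120+222/4])),("side",np.array([240+211/4,120+191/4]))]
A=[];b=[]
for n,c in o:
    p=cam(n); r=np.array([(c[0]-p["cx"])/p["fx"],(c[1]-p["cy"])/p["fy"],1])@p["R"]; r/=np.linalg.norm(r); C=-p["R"].T@p["t"]; M=np.eye(3)-np.outer(r,r); A.append(M); b.append(M@C)
X=np.linalg.solve(sum(A),sum(b)); ph=np.arcsin((X[2]-180)/150); print("ball",X.round(1),"theta",np.radians(60)-ph)
im,d,p,z=load("w40"); ex,ey,ez=frame(5.2)
cv2.imwrite("pics/r40.png",wrect(im,p,np.array([674.7,102.3,34])-80*ex,-ey,ex,60,70,4.2))
E
```

```text
ball [545.9 178.  178. ] theta 1.060389605877259
```

View pics/r40.png

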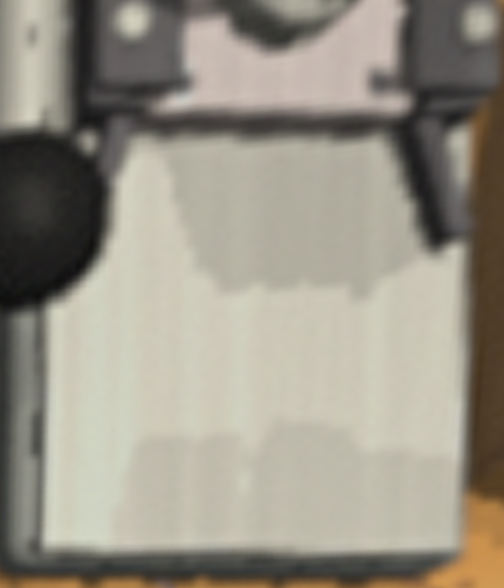

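```bash
python3 - <<'E'
from h import *
from scipy.optimize import least_squares
ex,ey,ez=frame(5.2); B=np.stack([ex,ey,ez])
def fit(P,c0,tag):
    q=(P-[677,102.5,0])@B.T
    m=np.linalg.norm(q-c0,axis=-1)<22
    A=q[m]
    f=least_squares(lambda c:np.linalg.norm(A-c,axis=1)-14,c0,loss="soft_l1"); print(tag,m.sum(),f.x.round(1),"theta",(np.radians(60)-np.arcsin((f.x[2]-180)/150)).round(3),"res",np.median(abs(f.fun)).round(2))
im,d,p,z=load("w40"); fit(wcloud(d,p),np.array([-131,93,172.]),"wrist")
for n,t in(("scene","c40"),("side","s40")):
    im,d,p,z=load(t); fit(cloud(n,d,p),np.array([-131,93,172.]),n)
for n in("scene","side"):
    fit(np.load(n+"_P.npy"),np.array([-56,93,308.]),n+"0")
# ram foot bottom heights around die
im,d,p,z=load("w40"); q=(wcloud(d,p)-[677,102.5,0])@B.T
m=(abs(q[...,1])<22)&(q[...,0]>-30)&(q[...,0]<-5)&(q[...,2]>50)&(q[...,2]<110)
h,e=np.histogram(q[m][:,2],bins=np.arange(50,112,3)); print(list(zip(e[:-1].tolist(),h.tolist())))
cv2.imwrite("pics/w40c.png",cv2.resize(im[150:280,380:520],None,fx=5,fy=5,interpolation=cv2.INTER_CUBIC)[:600])
E
```

```text
wrist 561 [-119.3   92.7  171.4] theta 1.105 res 0.39
scene 72 [-118.3   91.2  172.9] theta 1.094 res 0.77
side 40 [-120.6   95.3  172.2] theta 1.099 res 1.17
scene0 84 [-52.2  90.8 305.6] theta 0.055 res 0.95
side0 48 [-54.2  93.3 305.6] theta 0.055 res 1.06
[(50, 54), (53, 14), (56, 19), (59, 22), (62, 145), (65, 26), (68, 21), (71, 27), (74, 35), (77, 94), (80, 22), (83, 14), (86, 22), (89, 23), (92, 15), (95, 19), (98, 23), (101, 22), (104, 15), (107, 22)]
```

View pics/w40c.png

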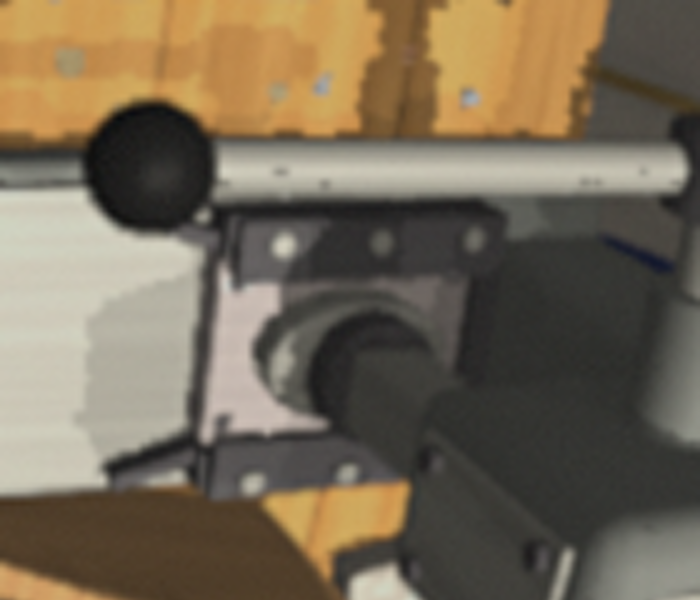

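```bash
python3 -c "
from cell import ctrl
print(ctrl.finish_job())"
```

```text
the job is handed in; nothing more can be done
None
```

The job is done and handed in at about 34.6 s. The sample is the oval, so I used the middle die. It now lies in the press under the keeper strips, and the lever is down with the ram on it.

**How it went:**
- The moves could only shift the tool and turn it about its own axis. I gripped the tilted die with the tool nearly upright, let it pivot flat against the apron, and led it about 10 mm into the guides.
- I then released it and pushed its rear edge home with the back of the front finger.
- The first push stopped about 4–6 mm short. The gripper's outer link met the press head, at about 13 N. A second push with the fingers fully open brought it to the stop.
- I pushed the ball down from above with the fingers shut until the force rose to about 20 N, then moved clear.

**Last checks:**
- **Lever:** fitting the ball in the depth pictures gave 1.105, 1.094 and 1.099 rad from the three cameras. Contact is expected at 1.10.
- **Die position:** its rear edge is flush with the front of the guide bars, 98–100 mm from the apron's front edge where 98 is expected.
- **Die flatness:** measured flat while in the mouth of the guides. I did not measure the tilt again at the end.
- **Other dies and blanks:** they look untouched in the last pictures.
- **Robot:** it stands clear, with wrist force near 0.

**What disagreed:**
- The fingertips stood about 29 mm short of the reported TCP, in the pictures and in contact, so I worked from the pictures.
- My first estimate of the press position was 2–3 mm off along its x.
- Triangulating the ball by eye gave about 1.06 rad. I trust the depth fits more, and both are above 1.02.

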